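Spring the forming dies out of their holder and rack them

TASK

Clear the spring die holder on the jeweller's bench: use the pry bar, with its blade under the front lip of each die that is in the holder, to lever the die up until it has snapped up past its spring detent - do not draw a seated die with the fingers. Stand every die upright, shank down and fully home, in a slot of the wooden rack, and lay the pry bar flat and wholly on the cork mat. Leave the other things on the bench where they are.

Things in the scene. Friction and masses are not known exactly. Their poses are not given: they have to be found in the camera images.
- holder: Fixed steel die holder 120 (x, -70 to +50 mm) x 345 (y) x 100 mm tall; origin on its underside, front is -x. Three 28 mm square bores at y = -127.5, -42.5, +42.5, +127.5 mm; 3 or 4 hold a die, any die in any bore. Seated heads (underside z 80, top z 102, front at x -32 mm) lie between rails with tops at z 100; only the front is open. A spring ball in each bore's back wall holds the die down.
- holder_ledge (a point): Middle of the front edge of the holder's ledge, on its top (holder x -70, y 0, z 71 mm): the fulcrum. The ledge runs along the whole front, x -70 to -14 mm, leaving a 9 mm high gap under each head's front lip, open from x -32 in to the shank at x -13 mm. Lifting a seated die takes 10 to 15 N; about 9 mm up it snaps over the ball and stays about 12 mm up.
- die_a: Aluminium forming die, upright: head 64 (its x) x 44 (y) x 22 mm on a square shank 26 x 26 x 60 mm; top with a round hollow. Origin: centre of the shank foot, z up (head underside at z 60, top at 82 mm). 0.25 kg; may be absent. Axes start as the holder's. Seated, its origin is 20 mm above the holder's; sprung up, about 32 mm, head 14 mm proud of the rails.
- die_b: Aluminium forming die, upright: head 64 (its x) x 44 (y) x 22 mm on a square shank 26 x 26 x 60 mm; top with three grooves along x. Origin: centre of the shank foot, z up (head underside at z 60, top at 82 mm). 0.25 kg; may be absent. Axes start as the holder's. Seated, its origin is 20 mm above the holder's; sprung up, about 32 mm, head 14 mm proud of the rails.
- die_c: Aluminium forming die, upright: head 64 (its x) x 44 (y) x 22 mm on a square shank 26 x 26 x 60 mm; top with a rectangular recess. Origin: centre of the shank foot, z up (head underside at z 60, top at 82 mm). 0.25 kg; may be absent. Axes start as the holder's. Seated, its origin is 20 mm above the holder's; sprung up, about 32 mm, head 14 mm proud of the rails.
- die_d: Aluminium forming die, upright: head 64 (its x) x 44 (y) x 22 mm on a square shank 26 x 26 x 60 mm; top with one groove across. Origin: centre of the shank foot, z up (head underside at z 60, top at 82 mm). 0.25 kg; may be absent. Axes start as the holder's. Seated, its origin is 20 mm above the holder's; sprung up, about 32 mm, head 14 mm proud of the rails.
- bar: Loose pry bar 170 mm long lying on the bench: dark wooden handle 20 x 20 mm, 100 mm long (x -85 to +15 mm), then a flat steel blade 16 mm wide, 5 mm thick (x +15 to +85 mm); undersides level. Origin: on the underside, halfway along; x towards the blade tip, z up. 0.16 kg.
- bar_tip (a point): Blade tip of the pry bar, on its underside
- bar_heel (a point): Point on the handle's underside, 40 mm from the handle end and 130 mm from the blade tip
- mat: Fixed cork mat 240 (x) x 140 (y) x 3 mm on the bench, origin at the centre of its underside
- rack: Fixed wooden rack 150 (its x) x 165 (y) x 75 mm tall; origin: centre of its underside. Four 32 mm square through slots at x = +-42.5, y = +-42.5 mm. A die stood home has its head underside on the rack top, its origin 15 mm above the rack's; head either way round (long side along the rack's y leaves most room).
- charcoal: Bystander: black soldering block 75 x 50 x 40 mm
- bench_block: Bystander: steel plate 80 x 80 x 20 mm
- dish: Bystander: round dish 66 mm across, 22 mm high
- hammer: Bystander: hammer lying flat
- pliers: Bystander: pliers lying flat, 135 mm long
- file: Bystander: wooden-handled scriber lying flat

How it is judged:
On the way:
1. every die levered up past its detent ((z of die_a in the frame of holder above 0.0285 m or horizontal distance between die_a and holder above 0.19 m) and (z of die_b in the frame of holder above 0.0285 m or horizontal distance between die_b and holder above 0.19 m) and (z of die_c in the frame of holder above 0.0285 m or horizontal distance between die_c and holder above 0.19 m) and (z of die_d in the frame of holder above 0.0285 m or horizontal distance between die_d and holder above 0.19 m)), for 0.2 s.
At the end, for the whole second after the job is handed in: Every die stands in a rack slot, upright within 0.1 rad and home within 4 mm; the pry bar lies flat with both ends on the cork mat (5 mm overhang allowed); all at rest (z of die_a in the frame of rack between 0.011 and 0.019 m and x of die_a in the frame of rack between -0.053 and 0.053 m and y of die_a in the frame of rack between -0.055 and 0.055 m and angle between each of die_a, die_b, die_c, die_d's own z axis and vertical below 0.1 rad and linear speed of each of die_a, die_b, die_c, die_d, bar below 0.02 m/s and z of die_b in the frame of rack between 0.011 and 0.019 m and x of die_b in the frame of rack between -0.053 and 0.053 m and y of die_b in the frame of rack between -0.055 and 0.055 m and z of die_c in the frame of rack between 0.011 and 0.019 m and x of die_c in the frame of rack between -0.053 and 0.053 m and y of die_c in the frame of rack between -0.055 and 0.055 m and z of die_d in the frame of rack between 0.011 and 0.019 m and x of die_d in the frame of rack between -0.053 and 0.053 m and y of die_d in the frame of rack between -0.055 and 0.055 m and x of bar_tip in the frame of mat between -0.125 and 0.125 m and y of bar_tip in the frame of mat between -0.075 and 0.075 m and height (world z) of each of bar_tip, bar_heel below 0.012 m and x of bar_heel in the frame of mat between -0.09 and 0.09 m and y of bar_heel in the frame of mat between -0.075 and 0.075 m); the robot touches nothing.
It fails at once if a die drawn from (or forced into) its seat by the fingers ((contact force between the fingers and die_a above 3 N and z of die_a in the frame of holder between 0.0225 and 0.026 m and horizontal distance between die_a and holder below 0.15 m) or (contact force between the fingers and die_b above 3 N and z of die_b in the frame of holder between 0.0225 and 0.026 m and horizontal distance between die_b and holder below 0.15 m) or (contact force between the fingers and die_c above 3 N and z of die_c in the frame of holder between 0.0225 and 0.026 m and horizontal distance between die_c and holder below 0.15 m) or (contact force between the fingers and die_d above 3 N and z of die_d in the frame of holder between 0.0225 and 0.026 m and horizontal distance between die_d and holder below 0.15 m)).
It fails at once if a bystander moved more than 3 cm (distance of any of charcoal, bench_block, dish, hammer, pliers, file from where it was at the start of the episode above 0.03 m).
Of die_a, die_b, die_c, die_d only 3 to 4 are there at a start; the rules pass over those that are not, and their reading is None.
At some moment in a run one of bar may be knocked a few centimetres aside while the robot is not near it.
It also fails if it takes over 210 s, if anything falls off the work surface, if the arm or the gripper's body presses on something with over 40 N, if the wrist force passes 120 N, or if a joint passes its speed limit or range.

ROBOT

A 6-joint arm with a two-finger parallel gripper is mounted at the origin on the work surface. World frame = base frame: x ahead of the robot, y to its left, z up, the work surface at z = 0. Lengths are in m, angles in rad, forces in N, time in s.
With the tool pointing down it reaches from about 0.25 to 0.725 m from the base axis. Payload 4 kg.
Tool frame: the origin (TCP) lies between the finger pads; the fingertips stand 11 mm ahead of it and the grasp point (between the pads) lies 8 mm behind it (tcp_to_tips is the z of the fingertips in the tool frame, in m); z points along the fingers, y is the direction in which the jaws open and shut (so a half turn about z gives the same grasp; the last joint's range is limited). The gripper opens to 85 mm and grips with 20 to 120 N. Pads are 22 mm wide; open, the fingers measure 114 mm over their backs; the gripper's body (76 mm by 85 mm) begins 54 mm behind the grasp point. The pads swing forward as they close: fully open they stand 13 mm farther back than shut.
Start: joints at [-1.255, 0.241, 0.005, 1.335, 0, 1.571], TCP at [0.155, -0.475, 0.242] pointing down, gripper open.
Joint ranges: [-2.72, 2.72], [-1.05, 1.87], [-1.09, 1.28], [-1.99, 2.15], [-1.42, 1.44], [-3.14, 3.14]. Speed limits (rad/s): [2.79, 2.79, 3.14, 3.14, 3.14, 3.14].

INTERFACE

Orientations are given as a unit quaternion [x, y, z, w].
In Python, from workcell import * gives the robot as it stands.
- The arm moves only by the tool move_arm, never from a script. Its argument "moves" is a list that holds one entry, the list of rows, each a list of 7 numbers: the shift along the world's x, y, z in units of 500 mm (1.0 is 500 mm), then the turn, a rotation vector about the world's x, y, z in units of 30 degrees (1.0 is 30 degrees), then the closure, from -1 (fully open) to 1 (shut), so that 0 is half open. A call has 1 to 8 rows; each row shifts and turns the pose as measured when the row begins; what a row does not reach is not made up. A row lasts 1/12 s, in which the tool goes at most 41.7 mm and 7.16 degrees, less where a joint would pass 70% of its speed; a pose out of reach is approached as far as the arm can. A call with a number of a shift or a turn outside -1 to 1 is refused whole. A call with a gripper value outside its range is refused whole. The fingers move at their own pace and stop on an object; the grip force is fixed at half the most. Time passes only in rows, so rows that do not move let the fingers close. It gives the time, the measured TCP pose, the force and the opening at its end, in the units of the state.
- get_obs(): the state, without advancing time (a new reading comes with each control period).
- camera(name): name is "side" or "top"; returns a dict with "pixels" (480x640x3 uint8, red, green, blue), "range_z" (480x640 float32, m along the optical axis (not along the pixel's ray), 0 where there is no reading), "fx", "fy", "cx", "cy" (pixels), "extrinsics" (4x4, takes a point from camera to world coordinates). Camera axes: x right, y down, z forward; pixel columns grow to the right and rows downward; lengths in m; the calibration is good to about 2 mm. A picture is of the moment at which its call begins.
- job_done(): hands the job in, once; it reports no verdict.
The state is a dict: "clock": time; "joint_pos": joint angles; "joint_vel": joint speeds; "tau": joint torques, N m; "eef_pos": TCP position; "tool_rot": TCP orientation; "ft_force": force on the tool from outside, world axes, zero at the start; "ft_torque": the same for the moment, N m; "grip_width": finger opening in m.
Only numpy, scipy, OpenCV 4.12 (cv2) and the standard library are available. Lean on these libraries where they do the work, as an engineer would, in place of code of your own. Each camera call takes 0.05 s, during which the arm holds its last target.

## Working session

There is one attempt and no reset: what is moved stays moved. The work goes in short steps, Python scripts to look and compute and a tool call to move; the robot and the scene stay as the last step left them, time stands still between calls to the robot, and variables do not carry over. Pictures are saved under pics/ and viewed, and the job is handed in when it is done.

Besides the shell and the picture viewer there is one more tool, called after ">>>" as name([rows], argument=value, ...), one row to a line, values as JSON. move_arm: Moves the arm, as the interface text tells. Shifts and turns lie within -1 to 1; 1 stands for 500 mm of shift or 30 degrees of turn. Its arguments: {"type":"object","properties":{"moves":{"type":"array","items":{"type":"array","items":{"type":"array","items":{"type":"number"}}}}},"required":["moves"]}

```bash
ls; mkdir -p pics
python3 - <<'E'
from workcell import *
import cv2,numpy as np
o=get_obs()
print(o)
for n in("top","side"):
    c=camera(n)
    cv2.imwrite(f"pics/{n}0.png",c["pixels"][:,:,::-1]); np.savez(f"{n}0.npz",**c)
    print(n,c["fx"],c["fy"],c["cx"],c["cy"],np.round(c["extrinsics"],4).tolist())
E
```

```text
pics
{'clock': 0.0, 'joint_pos': array([-1.25498378e+00,  2.41395778e-01,  3.74161367e-03,  1.33517725e+00,
        7.42957711e-06,  1.57082011e+00]), 'joint_vel': array([-0.00057979, -0.00093808, -0.00126211, -0.001007  ,  0.00144525,
       -0.00052419]), 'tau': array([-4.64331570e-04, -3.72319436e+01,  2.52406508e+01,  1.68948137e-02,
        4.15154238e-05,  8.95971297e-07]), 'eef_pos': array([ 0.15511262, -0.47470862,  0.24142814]), 'tool_rot': array([ 9.87560047e-01,  1.57239046e-01, -1.56352874e-04, -1.00546547e-03]), 'ft_force': array([-0.8724073 , -0.21928206, -0.39829498]), 'ft_torque': array([-0.03283436,  0.00674452,  0.00721375]), 'grip_width': 0.08523417720975282}
top 561.4992618198667 561.4992618198667 322.06358542491586 240.40735938777598 [[0.0093, -0.9932, 0.1158, 0.3231], [-0.9999, -0.01, -0.0059, -0.017], [0.0071, -0.1157, -0.9933, 1.486], [0.0, 0.0, 0.0, 1.0]]
side 510.10553132875214 510.10553132875214 315.00119471134803 236.4209014646551 [[0.9177, -0.3069, 0.2523, 0.1073], [-0.3973, -0.7171, 0.5727, -0.9445], [0.0051, -0.6258, -0.78, 1.3541], [0.0, 0.0, 0.0, 1.0]]
```

View pics/top0.png

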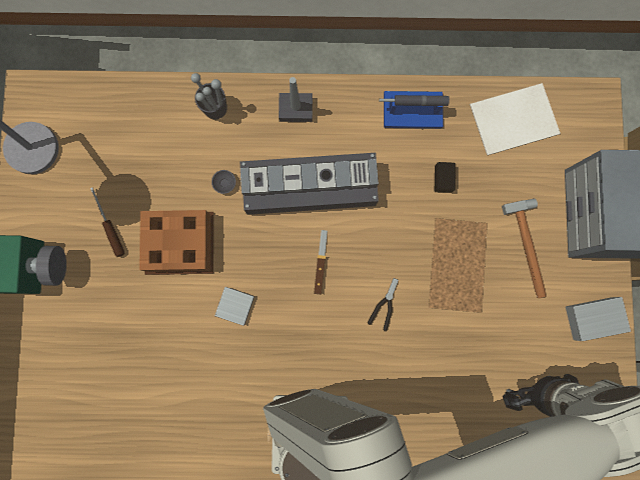

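View pics/side0.png

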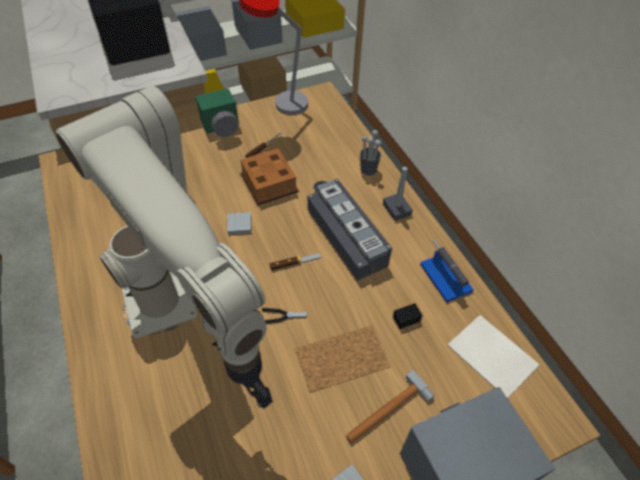

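```bash
cat > h.py <<'E'
import numpy as np,cv2
def cloud(c):
    z=c["range_z"].astype(float); v,u=np.mgrid[0:480,0:640]
    P=np.stack([(u-c["cx"])/c["fx"]*z,(v-c["cy"])/c["fy"]*z,z,np.ones_like(z)],-1)
    W=P@np.asarray(c["extrinsics"]).T
    W=W[...,:3]; W[z==0]=np.nan
    return W
def proj(c,p):
    E=np.linalg.inv(c["extrinsics"]); q=E[:3,:3]@np.asarray(p,float)+E[:3,3]
    return q[0]/q[2]*c["fx"]+c["cx"],q[1]/q[2]*c["fy"]+c["cy"]
def rect(W,m):
    pts=W[m][:,:2].astype(np.float32)
    return cv2.minAreaRect(pts*1000),len(pts)
E
python3 - <<'E'
from h import *
c=dict(np.load("top0.npz")); W=cloud(c)
def reg(u0,u1,v0,v1):
    m=np.zeros((480,640),bool); m[v0:v1,u0:u1]=1; return m
z=W[...,2]
print("table z",np.nanmedian(z[380:400,100:200]), np.nanmedian(z[250:270,260:300]))
H=reg(225,395,140,225)
for lo,hi in((.09,.12),(.06,.08),(.05,.2)):
    print("holder",lo,hi,rect(W,H&(z>lo)&(z<hi)), np.nanmedian(z[H&(z>lo)&(z<hi)]))
R=reg(130,220,200,280)
print("rack",rect(W,R&(z>.065)),np.nanmedian(z[R&(z>.065)]))
hsv=cv2.cvtColor(c["pixels"],cv2.COLOR_RGB2HSV)
B=reg(305,335,225,300)
m=B&(z>.003); print("bar",rect(W,m))
print(np.round(z[225:300:5,312:332]*1000).astype(int))
p=c["pixels"]
def crop(n,u0,u1,v0,v1,s): cv2.imwrite(n,cv2.resize(p[v0:v1,u0:u1,::-1],None,fx=s,fy=s,interpolation=cv2.INTER_CUBIC))
crop("pics/holder.png",225,395,140,225,4.5)
crop("pics/mid.png",130,500,200,340,2)
E
```

```text
table z 0.00020093383138630738 -0.0006772955380747181
holder 0.09 0.12 (((656.5155639648438, 9.41461181640625), (84.99974822998047, 345.6368408203125), 4.627455711364746), 4362) 0.09982014450344923
holder 0.06 0.08 (((628.419921875, 6.968414306640625), (103.35994720458984, 344.44512939453125), 4.692368507385254), 2189) 0.07016149316926157
holder 0.05 0.2 (((637.8054809570312, 7.899139404296875), (122.53250885009766, 345.6424560546875), 4.608116626739502), 6795) 0.09740252688813733
rack (((486.30828857421875, 352.5467224121094), (151.20330810546875, 167.66729736328125), 1.846521258354187), 3340) 0.0746004134273136
bar (((438.99993896484375, -19.486530303955078), (196.27444458007812, 77.24447631835938), 0.46036529541015625), 609)
[[                  -4                    0                   -4
                    -3                    6                   -4
                    -2                   -3                   -2
                    -4                   -1                    2
                    -4                   -3                   -8
                    -3               
[... 5524 characters left out ...]
     -5                    0
                    -5                   -4                    2
                     3                    1                   -2
                    -2                   -4]
 [                  -3                    1                    1
                    -6                    4                   -5
                     4                   -4                    2
                     2                    4 -9223372036854775808
                    -4                    5                   -3
                     6                    0                   -3
                     3                   -1]]<stdin>:15: RuntimeWarning: invalid value encountered in cast
```

Run:
```python
from workcell import *
import workcell; print([x for x in dir(workcell) if x[0]!='_'])
```

```text
['Unreachable', 'camera', 'get_obs', 'job_done', 'tcp_to_tips']
```

View pics/holder.png

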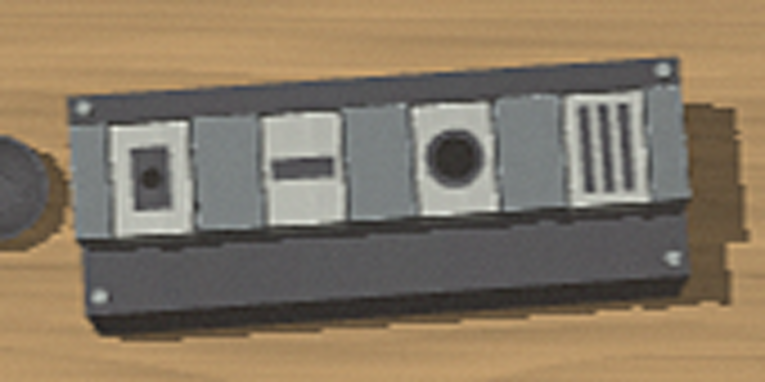

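View pics/mid.png

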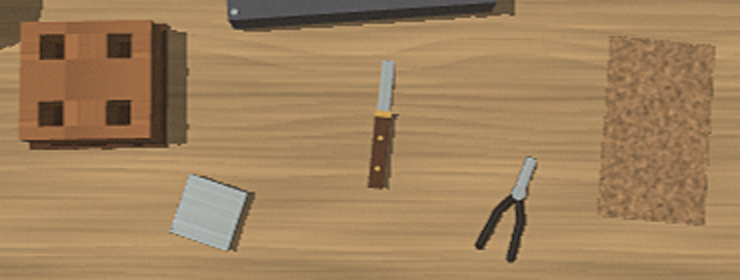

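```bash
cat >> h.py <<'E'
def xy_at(c,u,v,z):
    E=np.asarray(c["extrinsics"]); d=E[:3,:3]@np.array([(u-c["cx"])/c["fx"],(v-c["cy"])/c["fy"],1.]); o=E[:3,3]
    return (o+d*(z-o[2])/d[2])[:2]
def findbar(c,u0,u1,v0,v1,zb=0.0):
    """handle = dark brown px, blade = grey px; returns handle rect, blade rect in world mm"""
    hsv=cv2.cvtColor(c["pixels"],cv2.COLOR_RGB2HSV).astype(int)
    m=np.zeros((480,640),bool); m[v0:v1,u0:u1]=1
    hd=m&(hsv[...,2]<110)&(hsv[...,1]>110)
    bl=m&(hsv[...,1]<40)&(hsv[...,2]>110)
    out=[]
    for q,z in((hd,zb+.020),(bl,zb+.005)):
        n,l,s,_=cv2.connectedComponentsWithStats(q.astype(np.uint8)); 
        k=1+np.argmax(s[1:,4]); v,u=np.where(l==k)
        pts=np.array([xy_at(c,a,b,z) for a,b in zip(u,v)],np.float32)*1000
        out.append((cv2.minAreaRect(pts),pts.mean(0),len(pts),(u.min(),u.max(),v.min(),v.max())))
    return out
E
python3 - <<'E'
from h import *
c=dict(np.load("top0.npz")); W=cloud(c);z=W[...,2]
for r in findbar(c,300,345,225,300): print(r)
p=c["pixels"]
cv2.imwrite("pics/bar.png",cv2.resize(p[222:302,295:350,::-1],None,fx=7,fy=7,interpolation=cv2.INTER_NEAREST))
cv2.imwrite("pics/rack.png",cv2.resize(p[195:285,125:225,::-1],None,fx=6,fy=6,interpolation=cv2.INTER_NEAREST))
cv2.imwrite("pics/mat.png",cv2.resize(p[210:320,420:500,::-1],None,fx=5,fy=5,interpolation=cv2.INTER_NEAREST))
for t in((434,218),(487,222),(482,312),(429,307)): print(xy_at(c,*t,.003))
E
```

```text
(((401.06939697265625, -19.813886642456055), (20.891448974609375, 91.84904479980469), 85.25021362304688), array([400.79498 , -19.069471], dtype=float32), 242, (np.int64(314), np.int64(324), np.int64(258), np.int64(293)))
(((491.2599792480469, -27.705198287963867), (16.64571189880371, 65.12447357177734), 84.88585662841797), array([490.46732 , -27.602858], dtype=float32), 153, (np.int64(319), np.int64(326), np.int64(230), np.int64(254)))
[ 0.55934771 -0.32477145]
[ 0.54999667 -0.46658812]
[ 0.31099242 -0.44751292]
[ 0.32274109 -0.30835055]
```

View pics/bar.png

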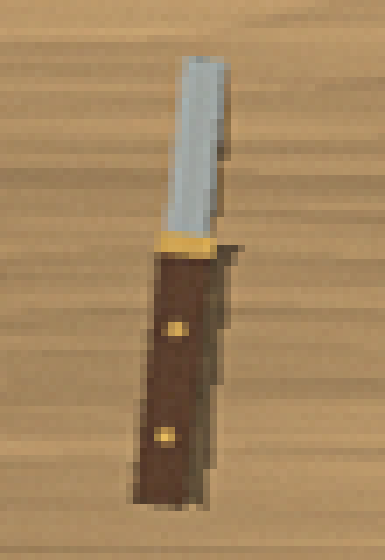

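View pics/rack.png

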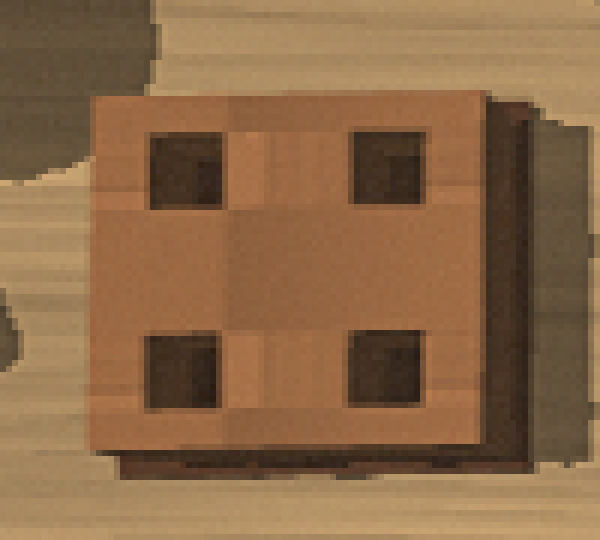

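View pics/mat.png

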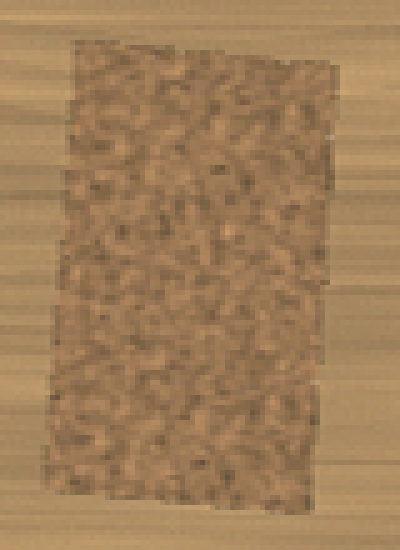

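```bash
cat >> h.py <<'E'
def comps(c,m,z,amin=30):
    n,l,s,_=cv2.connectedComponentsWithStats(m.astype(np.uint8)); r=[]
    for k in range(1,n):
        if s[k,4]<amin: continue
        v,u=np.where(l==k); pts=np.array([xy_at(c,a,b,z) for a,b in zip(u,v)],np.float32)*1000
        r.append((cv2.minAreaRect(pts),s[k,4]))
    return r
E
python3 - <<'E'
from h import *
c=dict(np.load("top0.npz"));hsv=cv2.cvtColor(c["pixels"],cv2.COLOR_RGB2HSV).astype(int)
def reg(u0,u1,v0,v1):
    m=np.zeros((480,640),bool); m[v0:v1,u0:u1]=1; return m
print("white")
g=c["pixels"].astype(int)
m=reg(225,395,140,225)&(hsv[...,2]>175)&(hsv[...,1]<50)
m=cv2.morphologyEx(m.astype(np.uint8),cv2.MORPH_CLOSE,np.ones((11,11)))>0
L=[]
for r in comps(c,m,.102,100): print(r)
print("slots")
m=reg(142,210,212,270)&(hsv[...,2]<85)
for r in comps(c,m,.075): print(r)
W=cloud(c);z=W[...,2]
print("seat z",[np.nanmedian(z[160:190,a:b]) for a,b in((252,264),(286,299),(320,332),(354,366))])
for u,v in((130+0,0),): pass
# holder corners on top from picture (crop scale 4.5, off 225,140)
for (a,b,zz) in((70,97,.1),(678,58,.1),(84,242,.1),(688,200,.1),(90,318,.071),(688,278,.071)): print(a,b,xy_at(c,225+a/4.5-.5,140+b/4.5-.5,zz))
print("tip",xy_at(c,324.0,230.0,.005),"end",xy_at(c,317.4,293.6,.02))
E
```

```text
white
(((657.2173461914062, -117.12908935546875), (62.01728439331055, 40.503822326660156), 4.1926045417785645), np.int32(388))
(((650.6109008789062, -32.28749465942383), (61.99486541748047, 39.717464447021484), 4.709382057189941), np.int32(383))
(((644.1841430664062, 51.783531188964844), (61.594154357910156, 40.17799377441406), 0.9801521897315979), np.int32(388))
(((638.0145263671875, 137.09140014648438), (61.54975891113281, 40.243125915527344), 1.1924508810043335), np.int32(400))
slots
(((484.76458740234375, 273.58392333984375), (144.97352600097656, 30.090898513793945), 0.5577684044837952), np.int32(241))
(((527.6660766601562, 396.99969482421875), (31.306354522705078, 27.827768325805664), 2.428229331970215), np.int32(144))
(((529.9076538085938, 311.4032897949219), (28.181310653686523, 27.871929168701172), 0.595257043838501), np.int32(133))
(((442.5930480957031, 394.55194091796875), (28.609725952148438, 25.12508773803711), 2.4398813247680664), np.int32(132))
(((444.7231140136719, 310.4438781738281), (30.844776153564453, 27.65515899658203), 2.0403010845184326), np.int32(144))
seat z [np.float64(0.10108889385145714), np.float64(0.1014084685670944), np.float64(0.10042160096539177), np.float64(0.10032536927949665)]
70 97 [0.68421722 0.18356238]
678 58 [ 0.71048561 -0.15772658]
84 242 [0.60162938 0.1736086 ]
688 200 [ 0.62911211 -0.16318496]
90 318 [0.56370584 0.17308217]
688 278 [ 0.59031317 -0.16614697]
tip [ 0.52367904 -0.03075843] end [ 0.35465727 -0.01493999]
```

>>> move_arm([
  [[0.03,0.057,0,0,0,-0.048,0],[0.03,0.057,0,0,0,-0.048,0],[0.03,0.057,0,0,0,-0.048,0],[0.03,0.057,0,0,0,-0.048,0],[0.03,0.057,0,0,0,-0.048,0],[0.03,0.057,0,0,0,-0.048,0],[0.03,0.057,0,0,0,-0.048,0],[0.03,0.057,0,0,0,-0.048,0]],
])

```text
clock: 0.77
eef_pos: [0.274, -0.2407, 0.2365]
tool_rot: [0.999, 0.046, -0.002, -0.004]
ft_force: [-0.2, -0.3, -0.9]
grip_width: 0.0429
```

>>> move_arm([
  [[0.03,0.057,0,0,0,-0.048,0],[0.03,0.057,0,0,0,-0.048,0],[0.03,0.057,0,0,0,-0.048,0],[0.03,0.057,0,0,0,-0.048,0],[0.03,0.057,0,0,0,-0.048,0],[0.03,0.057,0,0,0,-0.048,0],[0.03,0.057,0,0,0,-0.048,0],[0.03,0.057,0,0,0,-0.048,0]],
])

```text
clock: 1.43
eef_pos: [0.3926, -0.0222, 0.235]
tool_rot: [0.999, -0.038, -0.002, -0.015]
ft_force: [0.3, -0.1, -1.1]
grip_width: 0.0429
```

```bash
cat >> h.py <<'E'
from scipy.spatial.transform import Rotation as Ro
def st(target=None,yaw=None,pitch=0.):
    """print state; with target (mm) and yaw(deg) print the needed move in units"""
    from workcell import get_obs
    o=get_obs(); R=Ro.from_quat(o["tool_rot"]); p=o["eef_pos"]
    x=R.as_matrix()[:,0]
    print("t %.2f"%o["clock"],"p",np.round(p*1000,1),"yaw %.2f"%np.degrees(np.arctan2(x[1],x[0])),"zax",np.round(R.as_matrix()[:,2],3),"f",np.round(o["ft_force"],1),"tq",np.round(o["ft_torque"],2),"w %.1f"%(o["grip_width"]*1000))
    if target is not None:
        d=(np.asarray(target)/1000-p)/.5; print("shift units",np.round(d,4),"mm",np.round(d*500,1))
    if yaw is not None:
        # desired: tool x at yaw, tilted by pitch (blade up +) 
        D=Ro.from_euler("z",yaw,degrees=True)*Ro.from_euler("y",-pitch,degrees=True)*Ro.from_euler("x",180,degrees=True)
        print("turn units",np.round(np.degrees((D*R.inv()).as_rotvec())/30,3))
    return o
E
python3 -c "
from h import *
o=st([390.2,-18.9,14],-5);print(o['joint_pos'])"
```

```text
t 1.43 p [392.6 -22.2 235. ] yaw -4.38 zax [-0.004  0.031 -1.   ] f [ 0.3 -0.1 -1.1] tq [-0.08 -0.   -0.  ] w 42.9
shift units [-0.0048  0.0067 -0.4419] mm [  -2.4    3.3 -221. ]
turn units [-0.059 -0.007 -0.02 ]
[-0.07939486  0.0372637  -0.2545736   1.28511934  0.03069885  3.13865317]
```

>>> move_arm([
  [[0,0,0,0,0,0.23,0],[0,0,0,0,0,0.23,0],[0,0,0,0,0,0.23,0],[0,0,0,0,0,0.23,0],[0,0,0,0,0,0.23,0],[0,0,0,0,0,0.23,0],[0,0,0,0,0,0.23,0],[0,0,0,0,0,0.23,0]],
])

```text
clock: 2.1
eef_pos: [0.3928, -0.0177, 0.2314]
tool_rot: [0.896, 0.443, -0.013, -0.014]
ft_force: [-0.3, 0.4, -0.1]
grip_width: 0.0426
```

>>> move_arm([
  [[0,0,-0.02,0,0,0.23,0],[0,0,-0.02,0,0,0.23,0],[0,0,-0.02,0,0,0.23,0],[0,0,-0.02,0,0,0.23,0],[0,0,-0.02,0,0,0.23,0],[0,0,-0.02,0,0,0.23,0],[0,0,-0.02,0,0,0.23,0],[0,0,-0.02,0,0,0.23,0]],
])

```text
clock: 2.77
eef_pos: [0.392, -0.0177, 0.1477]
tool_rot: [0.574, 0.819, -0.018, -0.007]
ft_force: [-1.0, -0.4, 0.0]
grip_width: 0.0427
```

>>> move_arm([
  [[0,0,-0.02,0,0,0.23,0],[0,0,-0.02,0,0,0.23,0],[0,0,-0.02,0,0,0.23,0],[0,0,-0.02,0,0,0.23,0],[0,0,-0.02,0,0,0.23,0],[0,0,-0.02,0,0,0.23,0],[0,0,-0.02,0,0,0.23,0],[0,0,-0.02,0,0,0.23,0]],
])

```text
clock: 3.43
eef_pos: [0.3889, -0.0174, 0.0614]
tool_rot: [0.111, 0.994, -0.021, 0.0]
ft_force: [0.4, 0.4, -1.3]
grip_width: 0.043
```

```bash
python3 -c "
from h import *
o=st([390.2,-18.9,14],175);print(o['joint_pos'])"
```

```text
t 3.43 p [388.9 -17.4  61.4] yaw 167.24 zax [-0.004 -0.041 -0.999] f [ 0.4  0.4 -1.3] tq [ 0.04 -0.05 -0.02] w 43.0
shift units [ 0.0026 -0.003  -0.0948] mm [  1.3  -1.5 -47.4]
turn units [ 0.079 -0.003  0.259]
[-0.01369888  0.21436096 -0.558904    0.80136372 -0.04135877  0.2092486 ]
```

>>> move_arm([
  [[0.001,-0.001,-0.03,0.03,0,0.09,0],[0.001,-0.001,-0.03,0.03,0,0.09,0],[0.001,-0.001,-0.02,0.02,0,0.08,0]],
])

```text
clock: 3.68
eef_pos: [0.3895, -0.0182, 0.0193]
tool_rot: [0.037, 0.999, 0.001, -0.001]
ft_force: [0.2, -0.0, 0.3]
grip_width: 0.0426
```

Run:
```python
from h import *
from workcell import *
o=st([390.2,-18.9,14],175)
c=camera("top")
cv2.imwrite("pics/t1.png",cv2.resize(c["pixels"][200:340,250:420,::-1],None,fx=4,fy=4))
```

```text
t 3.68 p [389.5 -18.2  19.3] yaw 175.72 zax [-0.002  0.002 -1.   ] f [ 0.2 -0.   0.3] tq [-0.01 -0.    0.01] w 42.6
shift units [ 0.0015 -0.0014 -0.0106] mm [ 0.7 -0.7 -5.3]
turn units [-0.004 -0.004 -0.024]
```

View pics/t1.png

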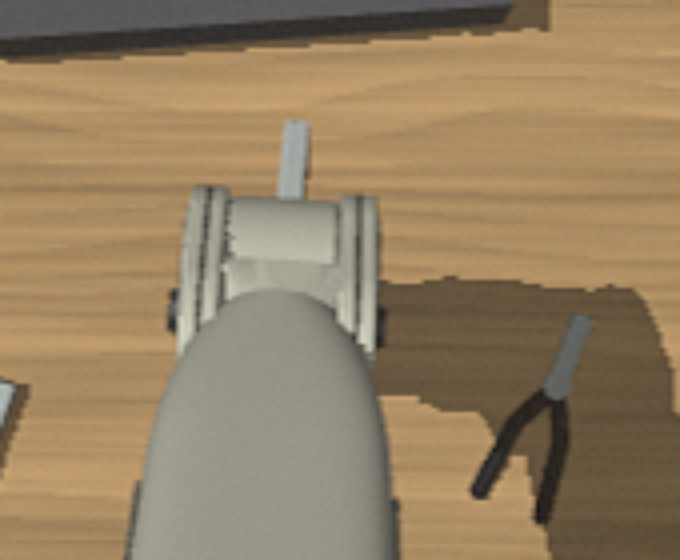

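>>> move_arm([
  [[0.001,-0.001,-0.009,0,0,-0.02,0],[0,0,0,0,0,0,1],[0,0,0,0,0,0,1],[0,0,0,0,0,0,1],[0,0,0,0,0,0,1]],
])

```text
clock: 4.15
eef_pos: [0.3882, -0.0189, 0.0134]
tool_rot: [0.045, 0.999, 0.001, -0.004]
ft_force: [-0.1, 0.1, -1.5]
grip_width: 0.0186
```

Run:
```python
from h import *
o=st([390.2,-18.9,14],175)
```

```text
t 4.15 p [388.2 -18.9  13.4] yaw 174.86 zax [-0.007  0.002 -1.   ] f [-0.1  0.1 -1.5] tq [-0.01  0.03 -0.03] w 18.6
shift units [0.0039 0.     0.0012] mm [2.  0.  0.6]
turn units [-0.004 -0.014  0.005]
```

>>> move_arm([
  [[0,0,0.07,0,0,0,1],[0,0,0.07,0,0,0.06,1],[0.03,-0.01,0.04,0,0,0.07,1],[0.04,-0.016,0.02,0,0,0.07,1],[0.04,-0.016,0.01,0,0,0.07,1],[0.04,-0.015,0.0,0,0,0.05,1]],
])

```text
clock: 4.65
eef_pos: [0.4572, -0.0464, 0.1235]
tool_rot: [-0.044, 0.999, -0.001, -0.009]
ft_force: [0.3, -0.4, -2.2]
grip_width: 0.0188
```

```bash
cat >> h.py <<'E'
HO=np.array([647.5,9.9]); HY=np.radians(4.4)
def hw(x,y):
    c,s=np.cos(HY),np.sin(HY); return HO+np.array([c*x-s*y,s*x+c*y])
def wh(p):
    c,s=np.cos(HY),np.sin(HY); d=np.asarray(p)-HO; return np.array([c*d[0]+s*d[1],-s*d[0]+c*d[1]])
E
python3 - <<'E'
from h import *
from workcell import *
o=st([464.3,-46.8,100],184.4)
for n in("top","side"):
    c=camera(n);np.savez(n+"1.npz",**c)
    if n=="top": cv2.imwrite("pics/t2.png",cv2.resize(c["pixels"][130:300,230:400,::-1],None,fx=3.5,fy=3.5))
    else: cv2.imwrite("pics/s2.png",cv2.resize(c["pixels"][150:300,220:400,::-1],None,fx=4,fy=4))
E
```

```text
t 4.65 p [457.2 -46.4 123.5] yaw -175.00 zax [-0.017 -0.002 -1.   ] f [ 0.3 -0.4 -2.2] tq [-0.02 -0.01  0.02] w 18.8
shift units [ 0.0143 -0.0008 -0.047 ] mm [  7.1  -0.4 -23.5]
turn units [ 0.004 -0.033 -0.02 ]
```

View pics/t2.png

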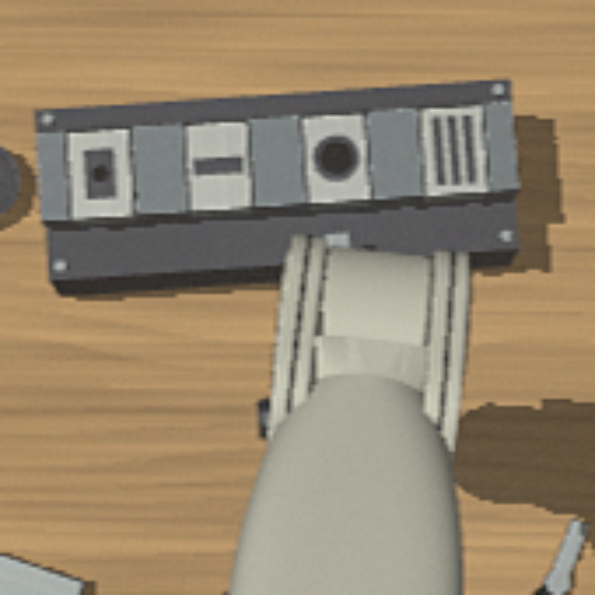

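View pics/s2.png

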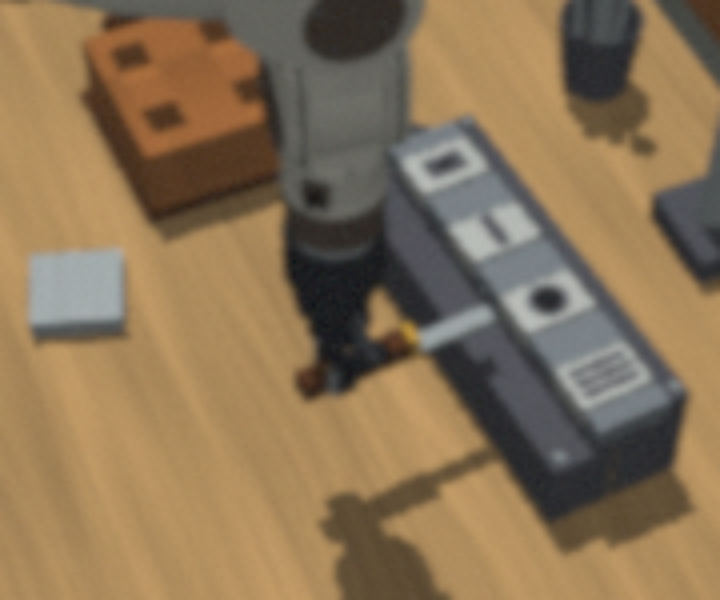

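Run:
```python
from h import *
for n in("top","side"):
    c=dict(np.load(n+"1.npz"))
    for z in(.108,.113,.118): print(n,proj(c,[.5937,-.0345,z]))
print("world for top px", xy_at(c:=dict(np.load("top1.npz")),326.6-.3,197-.3,.113), wh([593.7,-34.5]))
```

```text
top (np.float64(326.1828540072065), np.float64(196.64466333550234))
top (np.float64(326.21174374041215), np.float64(196.25603365509824))
top (np.float64(326.24083988224044), np.float64(195.86462733025508))
side (np.float64(339.7843785300068), np.float64(229.46893015578496))
side (np.float64(339.85242816363586), np.float64(228.46194400040898))
side (np.float64(339.9208078762435), np.float64(227.45007339608165))
world for top px [ 0.59258162 -0.0347287 ] [-57.04776292 -40.14165849]
```

>>> move_arm([
  [[0.005,0,-0.03,0,-0.02,-0.01,1],[0.005,0,-0.02,0,-0.02,-0.01,1],[0.003,0,-0.012,0,0,0,1],[0,0,0,0,-0.01,0,1]],
])

```text
clock: 5.08
eef_pos: [0.4655, -0.0467, 0.0911]
tool_rot: [-0.036, 0.999, -0.002, 0.006]
ft_force: [-0.0, -0.6, -1.4]
grip_width: 0.0186
```

```bash
cat >> h.py <<'E'
G=[137.,13.4]
def tip(o=None):
    from workcell import get_obs
    o=o or get_obs(); M=Ro.from_quat(o["tool_rot"]).as_matrix(); p=o["eef_pos"]*1000
    t=p-M[:,0]*G[0]+M[:,2]*G[1]; e=wh(t[:2]); 
    pit=np.degrees(np.arcsin(-M[2,0]))
    print("tip holder",np.round([*e,t[2]],1),"pitch(nose up) %.1f"%pit)
    return t
E
python3 -c "
from h import *
o=st([464.3,-46.8,86],184.4);tip(o)"
```

```text
t 5.08 p [465.5 -46.7  91.1] yaw -175.90 zax [ 0.011 -0.003 -1.   ] f [-0.  -0.6 -1.4] tq [ 0.02  0.09 -0.02] w 18.6
shift units [-0.0023 -0.0001 -0.0102] mm [-1.2 -0.1 -5.1]
turn units [0.005 0.021 0.01 ]
tip holder [-48.7 -43.3  79.2] pitch(nose up) 0.6
```

>>> move_arm([
  [[0,0,-0.003,0,0.01,0.005,1],[0,0,-0.003,0,0.01,0.005,1],[0,0,-0.003,0,0,0,1]],
])

```text
clock: 5.33
eef_pos: [0.4637, -0.0462, 0.0866]
tool_rot: [-0.039, 0.999, -0.001, -0.001]
ft_force: [0.0, 0.9, -1.3]
grip_width: 0.0183
```

```bash
python3 -c "
from h import *
o=st([464.3,-46.8,86],184.4);tip(o)"
```

```text
t 5.33 p [463.7 -46.2  86.6] yaw -175.55 zax [-0.002 -0.002 -1.   ] f [ 0.   0.9 -1.3] tq [ 0.04  0.09 -0.03] w 18.3
shift units [ 0.0012 -0.0012 -0.0012] mm [ 0.6 -0.6 -0.6]
turn units [ 0.005 -0.005 -0.002]
tip holder [-50.6 -41.7  72.8] pitch(nose up) -0.2
```

>>> move_arm([
  [[0,0,-0.002,0,0,0,1],[0,0,-0.002,0,0,0,1]],
])

```text
clock: 5.5
eef_pos: [0.4639, -0.0461, 0.0848]
tool_rot: [-0.039, 0.999, -0.001, -0.001]
ft_force: [-0.1, -0.4, -2.4]
grip_width: 0.0186
```

```bash
python3 -c "
from h import *
o=st([464.3,-46.8,86],184.4);tip(o)"
```

```text
t 5.50 p [463.9 -46.1  84.8] yaw -175.53 zax [-0.002 -0.002 -1.   ] f [-0.1 -0.4 -2.4] tq [-0.   -0.   -0.03] w 18.6
shift units [ 0.0009 -0.0014  0.0023] mm [ 0.4 -0.7  1.2]
turn units [ 0.005 -0.004 -0.002]
tip holder [-50.4 -41.6  71.1] pitch(nose up) -0.1
```

>>> move_arm([
  [[0,0,-0.002,0,0,0,1],[0,0,-0.002,0,0,0,1]],
])

```text
clock: 5.67
eef_pos: [0.4642, -0.0461, 0.0831]
tool_rot: [-0.039, 0.999, -0.001, -0.001]
ft_force: [0.0, 0.5, -1.5]
grip_width: 0.019
```

```bash
python3 -c "
from h import *
o=st([464.3,-46.8,86],184.4);tip(o)"
```

```text
t 5.67 p [464.2 -46.1  83.1] yaw -175.53 zax [-0.001 -0.003 -1.   ] f [ 0.   0.5 -1.5] tq [-0.02  0.08 -0.  ] w 19.0
shift units [ 0.0002 -0.0014  0.0059] mm [ 0.1 -0.7  2.9]
turn units [ 0.005 -0.003 -0.002]
tip holder [-50.1 -41.6  69.4] pitch(nose up) -0.1
```

>>> move_arm([
  [[0,0,-0.002,0,0,0,1],[0,0,-0.002,0,0,0,1]],
])

```text
clock: 5.83
eef_pos: [0.4642, -0.0461, 0.0814]
tool_rot: [-0.039, 0.999, -0.001, -0.001]
ft_force: [-3.6, 0.2, 3.2]
grip_width: 0.0185
```

Run:
```python
from h import *
from workcell import *
o=st([464.3,-46.8,86],184.4);tip(o)
c=camera("side");np.savez("side2.npz",**c)
cv2.imwrite("pics/s3.png",cv2.resize(c["pixels"][190:270,280:390,::-1],None,fx=7,fy=7,interpolation=cv2.INTER_CUBIC))
```

```text
t 5.83 p [464.2 -46.1  81.4] yaw -175.54 zax [-0.001 -0.003 -1.   ] f [-3.6  0.2  3.2] tq [0.03 0.09 0.07] w 18.5
shift units [ 0.0002 -0.0013  0.0091] mm [ 0.1 -0.7  4.6]
turn units [ 0.005 -0.002 -0.002]
tip holder [-50.1 -41.7  67.9] pitch(nose up) -0.1
```

View pics/s3.png

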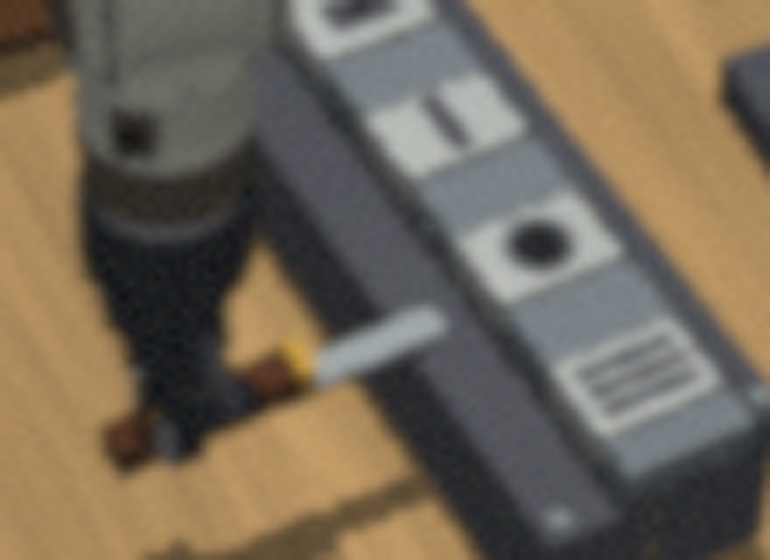

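>>> move_arm([
  [[0,-0.001,0.005,0,0,0,1],[0.02,0.001,0,0,0,0,1],[0.016,0.001,0,0,0,0,1]],
])

```text
clock: 6.13
eef_pos: [0.4814, -0.0457, 0.0843]
tool_rot: [-0.039, 0.999, -0.001, -0.001]
ft_force: [0.0, -1.0, -1.7]
grip_width: 0.0184
```

```bash
sed -i 's/^G=.*/G=[137.,11.0]/' h.py
python3 - <<'E'
from h import *
o=st(None,184.4);tip(o)
E
```

```text
t 6.13 p [481.4 -45.7  84.3] yaw -175.56 zax [-0.002 -0.002 -1.   ] f [ 0.  -1.  -1.7] tq [-0.02  0.04 -0.02] w 18.4
turn units [ 0.005 -0.003 -0.001]
tip holder [-32.9 -42.6  73. ] pitch(nose up) -0.1
```

>>> move_arm([
  [[0.014,0.001,-0.001,0,0,0,1],[0.014,0.001,0,0,0,0,1],[0.006,0,0,0,0,0,1]],
])

```text
clock: 6.38
eef_pos: [0.5011, -0.0447, 0.0838]
tool_rot: [-0.039, 0.999, -0.001, -0.0]
ft_force: [0.7, 0.5, -1.5]
grip_width: 0.0185
```

Run:
```python
from h import *
from workcell import *
o=st(None,184.4);tip(o)
c=camera("side");
cv2.imwrite("pics/s4.png",cv2.resize(c["pixels"][190:270,280:390,::-1],None,fx=7,fy=7,interpolation=cv2.INTER_CUBIC))
```

```text
t 6.38 p [501.1 -44.7  83.8] yaw -175.55 zax [-0.001 -0.003 -1.   ] f [ 0.7  0.5 -1.5] tq [-0.02  0.04 -0.01] w 18.5
turn units [ 0.005 -0.001 -0.002]
tip holder [-13.2 -43.1  72.7] pitch(nose up) -0.0
```

View pics/s4.png

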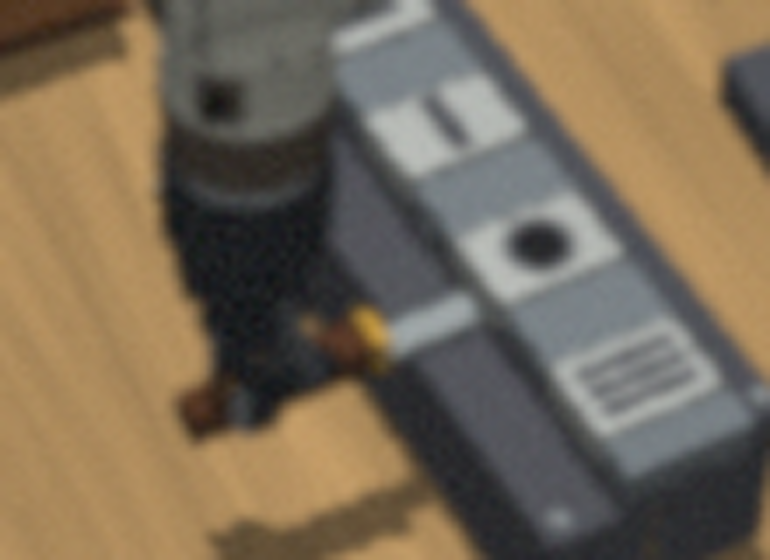

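>>> move_arm([
  [[-0.002,0,-0.008,0.005,-0.06,0,1],[0,0,-0.009,0.008,-0.1,0,1],[0,0,-0.009,0.008,-0.1,0,1],[0,0,-0.009,0.008,-0.1,0,1]],
])

```text
clock: 6.77
eef_pos: [0.5014, -0.0448, 0.0679]
tool_rot: [-0.039, 0.995, 0.002, 0.096]
ft_force: [0.7, -0.5, 2.9]
grip_width: 0.019
```

Run:
```python
from h import *
o=st(None,184.4);tip(o)
```

```text
t 6.77 p [501.4 -44.8  67.9] yaw -175.49 zax [ 0.191  0.012 -0.982] f [ 0.7 -0.5  2.9] tq [-0.01  0.75  0.02] w 19.0
turn units [-0.022  0.366 -0.003]
tip holder [-13.3 -43.1  83.3] pitch(nose up) 11.0
```

>>> move_arm([
  [[0,0,-0.009,0.008,-0.1,0,1],[0,0,-0.009,0.008,-0.1,0,1],[0,0,-0.009,0.008,-0.1,0,1]],
])

```text
clock: 7.02
eef_pos: [0.5023, -0.0446, 0.056]
tool_rot: [-0.039, 0.983, 0.005, 0.179]
ft_force: [3.9, 1.3, 0.3]
grip_width: 0.0188
```

Run:
```python
from h import *
from workcell import *
o=st(None,184.4);tip(o)
c=camera("side");
cv2.imwrite("pics/s5.png",cv2.resize(c["pixels"][190:270,280:390,::-1],None,fx=7,fy=7,interpolation=cv2.INTER_CUBIC))
```

```text
t 7.02 p [502.3 -44.6  56. ] yaw -175.44 zax [ 0.352  0.025 -0.936] f [3.9 1.3 0.3] tq [0.14 0.19 0.17] w 18.8
turn units [-0.047  0.686 -0.004]
tip holder [-16.9 -42.9  94. ] pitch(nose up) 20.6
```

View pics/s5.png

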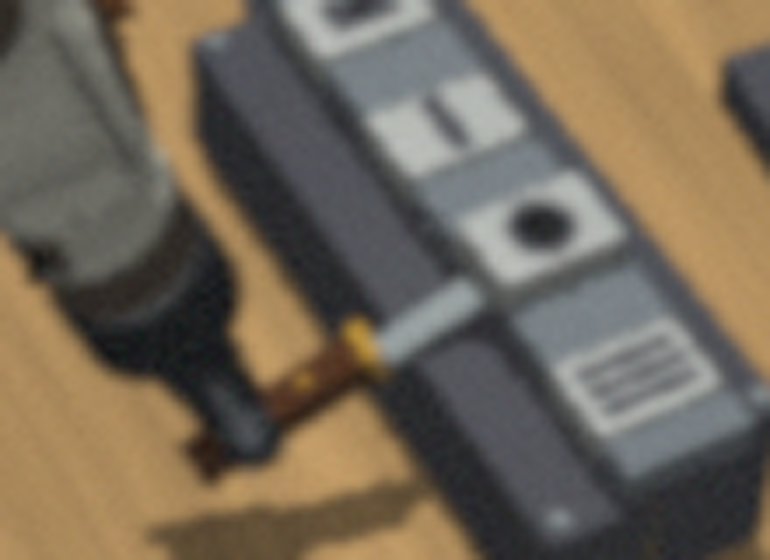

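>>> move_arm([
  [[0,0,0.009,-0.012,0.15,0,1],[0,0,0.011,-0.012,0.15,0,1],[-0.005,0,0.012,-0.012,0.15,0,1],[-0.012,-0.001,0.012,-0.01,0.13,0,1],[-0.025,-0.002,0.008,-0.005,0.08,0,1],[-0.03,-0.002,0,0,0.03,0,1]],
])

```text
clock: 7.57
eef_pos: [0.4638, -0.0472, 0.0854]
tool_rot: [-0.039, 0.999, -0.002, -0.007]
ft_force: [0.2, -0.4, -2.2]
grip_width: 0.0186
```

Run:
```python
from h import *
o=st(None,184.4);tip(o)
```

```text
t 7.57 p [463.8 -47.2  85.4] yaw -175.50 zax [-0.014 -0.004 -1.   ] f [ 0.2 -0.4 -2.2] tq [-0.01 -0.05 -0.03] w 18.6
turn units [ 0.007 -0.026 -0.003]
tip holder [-50.7 -42.6  72.4] pitch(nose up) -0.8
```

>>> move_arm([
  [[-0.003,0.045,0.004,0,-0.015,0,1],[-0.003,0.045,0,0,-0.01,0,1],[-0.003,0.045,0,0,0,0,1],[-0.003,0.04,0,0,0,0,1]],
])

```text
clock: 7.9
eef_pos: [0.4522, 0.0385, 0.0863]
tool_rot: [-0.034, 0.999, -0.003, -0.004]
ft_force: [-0.0, -0.5, -1.9]
grip_width: 0.0185
```

Run:
```python
from h import *
o=st(None,184.4);tip(o)
```

```text
t 7.90 p [452.2  38.5  86.3] yaw -176.05 zax [-0.008 -0.006 -1.   ] f [-0.  -0.5 -1.9] tq [ 0.02  0.05 -0.02] w 18.5
turn units [ 0.011 -0.015  0.015]
tip holder [-55.6  42.4  74.2] pitch(nose up) -0.5
```

>>> move_arm([
  [[0.012,0.001,-0.005,0.01,-0.015,0.015,1],[0.016,0.001,0,0,0,0,1],[0,0,0,0,0,0,1]],
])

```text
clock: 8.15
eef_pos: [0.4628, 0.0423, 0.0828]
tool_rot: [-0.042, 0.999, 0.0, -0.002]
ft_force: [1.0, 0.2, -0.5]
grip_width: 0.0189
```

Run:
```python
from h import *
o=st(None,184.4);tip(o)
```

```text
t 8.15 p [462.8  42.3  82.8] yaw -175.24 zax [-0.004  0.    -1.   ] f [ 1.   0.2 -0.5] tq [ 0.04  0.01 -0.04] w 18.9
turn units [-0.    -0.008 -0.012]
tip holder [-44.7  47.4  71.3] pitch(nose up) -0.2
```

>>> move_arm([
  [[0.008,-0.007,0.003,0,-0.008,-0.01,1],[0.016,0.001,0,0,0,0,1],[0.016,0.001,0,0,0,0,1]],
])

```text
clock: 8.4
eef_pos: [0.4816, 0.0374, 0.0837]
tool_rot: [-0.037, 0.999, -0.0, -0.002]
ft_force: [0.6, -0.3, -2.0]
grip_width: 0.0186
```

Run:
```python
from h import *
o=st(None,184.4);tip(o)
```

```text
t 8.40 p [481.6  37.4  83.7] yaw -175.73 zax [-0.004 -0.001 -1.   ] f [ 0.6 -0.3 -2. ] tq [0.01 0.08 0.  ] w 18.6
turn units [ 0.002 -0.007  0.004]
tip holder [-26.3  39.8  72.2] pitch(nose up) -0.2
```

Blade entered under d's lip. In a further 10 mm, then lever.

>>> move_arm([
  [[0.014,0.002,0,0,0,0,1],[0.007,0.001,0,0,-0.007,0,1],[-0.002,0,-0.008,0.005,-0.06,0,1],[0,0,-0.009,0.008,-0.1,0,1],[0,0,-0.009,0.008,-0.1,0,1],[0,0,-0.009,0.008,-0.1,0,1]],
])

```text
clock: 8.9
eef_pos: [0.4951, 0.0375, 0.066]
tool_rot: [-0.036, 0.995, 0.005, 0.095]
ft_force: [-1.7, 0.7, 3.0]
grip_width: 0.0186
```

Run:
```python
from h import *
o=st(None,184.4);tip(o)
```

```text
t 8.90 p [495.1  37.5  66. ] yaw -175.92 zax [ 0.189  0.016 -0.982] f [-1.7  0.7  3. ] tq [0.03 0.76 0.13] w 18.6
turn units [-0.032  0.363  0.01 ]
tip holder [-13.2  38.5  81.2] pitch(nose up) 10.9
```

>>> move_arm([
  [[0,0,-0.009,0.008,-0.1,0,1],[0,0,-0.009,0.008,-0.1,0,1],[0,0,-0.009,0.008,-0.1,0,1],[0,0,-0.003,0.003,-0.03,0,1]],
])

```text
clock: 9.23
eef_pos: [0.4948, 0.0373, 0.0513]
tool_rot: [-0.035, 0.982, 0.009, 0.185]
ft_force: [-5.1, 0.3, 1.9]
grip_width: 0.0187
```

Run:
```python
from h import *
from workcell import *
o=st(None,184.4);tip(o)
c=camera("side");
cv2.imwrite("pics/s6.png",cv2.resize(c["pixels"][190:270,280:390,::-1],None,fx=7,fy=7,interpolation=cv2.INTER_CUBIC))
```

```text
t 9.23 p [494.8  37.3  51.3] yaw -175.99 zax [ 0.363  0.031 -0.931] f [-5.1  0.3  1.9] tq [-0.1   1.39  0.05] w 18.7
turn units [-0.063  0.71   0.011]
tip holder [-18.5  38.2  91. ] pitch(nose up) 21.4
```

View pics/s6.png

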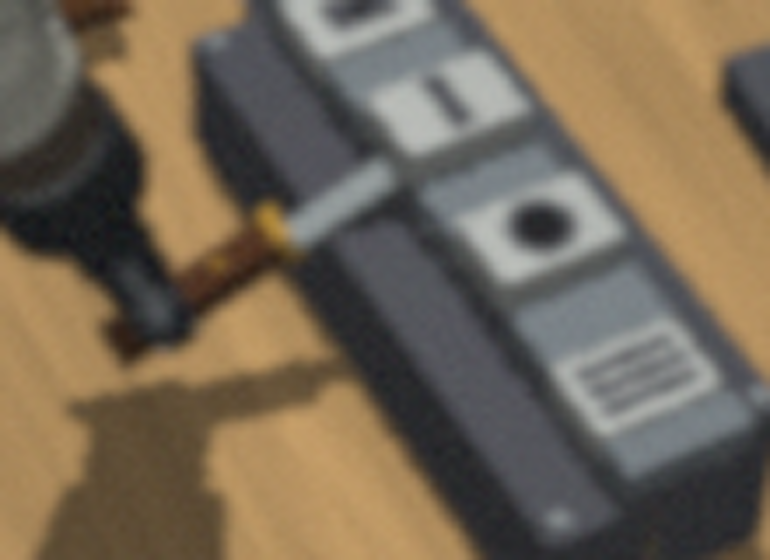

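>>> move_arm([
  [[0,0,-0.008,0.008,-0.08,0,1],[0,0,-0.006,0.005,-0.06,0,1]],
])

```text
clock: 9.45
eef_pos: [0.4972, 0.0374, 0.0458]
tool_rot: [-0.035, 0.974, 0.012, 0.223]
ft_force: [-3.0, 0.5, -0.7]
grip_width: 0.0186
```

Run:
```python
from h import *
o=st(None,184.4);tip(o)
```

```text
t 9.45 p [497.2  37.4  45.8] yaw -176.04 zax [ 0.434  0.038 -0.9  ] f [-3.   0.5 -0.7] tq [-0.12  1.66  0.1 ] w 18.6
turn units [-0.077  0.857  0.011]
tip holder [-19.6  38.   95.6] pitch(nose up) 25.8
```

>>> move_arm([
  [[0,0,0.006,-0.015,0.17,0,1],[0,0,0.011,-0.015,0.17,0,1],[-0.003,0,0.013,-0.012,0.17,0,1],[-0.005,0,0.013,-0.012,0.15,0,1],[-0.012,-0.001,0.012,-0.01,0.13,0,1],[-0.025,-0.002,0.008,-0.005,0.05,0,1],[-0.03,-0.002,0,0,0.02,0,1]],
])

```text
clock: 10.03
eef_pos: [0.4558, 0.0338, 0.0774]
tool_rot: [-0.034, 0.999, 0.001, -0.01]
ft_force: [0.0, 0.3, -2.2]
grip_width: 0.0186
```

Run:
```python
from h import *
from workcell import *
o=st(None,184.4);tip(o)
c=camera("side");
cv2.imwrite("pics/s7.png",cv2.resize(c["pixels"][170:270,280:400,::-1],None,fx=6,fy=6,interpolation=cv2.INTER_CUBIC))
```

```text
t 10.03 p [455.8  33.8  77.4] yaw -176.06 zax [-0.021  0.002 -1.   ] f [ 0.   0.3 -2.2] tq [-0.05 -0.04 -0.03] w 18.6
turn units [-0.003 -0.04   0.015]
tip holder [-52.6  37.5  63.6] pitch(nose up) -1.2
```

View pics/s7.png

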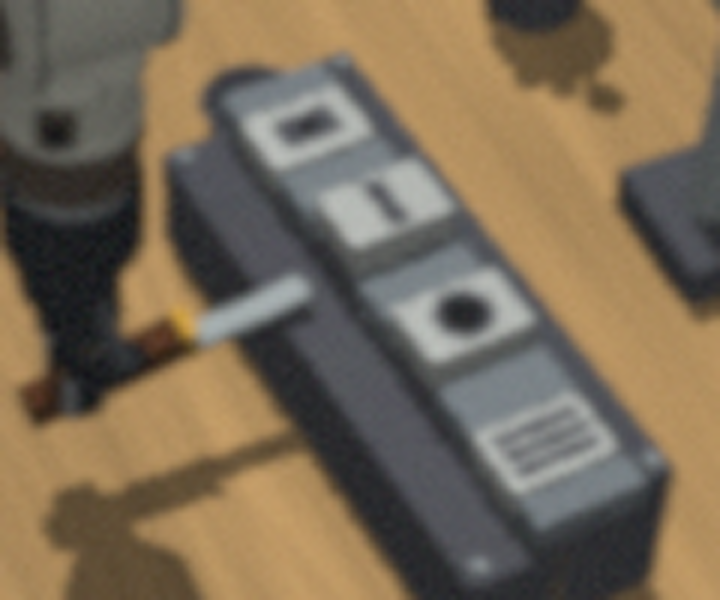

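>>> move_arm([
  [[0,0,0.022,0,0.03,0.01,1],[-0.003,0.045,0.004,0,0.03,0,1],[-0.003,0.045,0,0,0,0,1],[-0.003,0.045,0,0,0,0,1],[-0.003,0.044,0,0,0,0,1],[0,0,0,0,0,0,1]],
])

```text
clock: 10.58
eef_pos: [0.44, 0.1234, 0.0874]
tool_rot: [-0.034, 0.999, 0.002, -0.031]
ft_force: [-0.2, -1.0, -1.9]
grip_width: 0.0187
```

Run:
```python
from h import *
from workcell import *
o=st(None,184.4);tip(o)
c=camera("side");np.savez("side3.npz",**c)
cv2.imwrite("pics/s8.png",cv2.resize(c["pixels"][150:230,260:370,::-1],None,fx=7,fy=7,interpolation=cv2.INTER_CUBIC))
M=Ro.from_quat(o["tool_rot"]).as_matrix(); p=o["eef_pos"]*1000
up=-M[:,2]; f=-M[:,0]
for a in(0,2,4,6):
    ca,sa=np.cos(np.radians(a)),np.sin(np.radians(a)); F=ca*f+sa*up; U=ca*up-sa*f
    q=[proj(c,(p+F*d+U*h)/1000) for d,h in((137,-6),(67,-6),(67,9),(-33,9))]
    print(a,[(round((u-260)*7),round((v-150)*7)) for u,v in q])
```

```text
t 10.58 p [440.  123.4  87.4] yaw -176.15 zax [-0.062  0.001 -0.998] f [-0.2 -1.  -1.9] tq [ 0.   -0.01  0.02] w 18.7
turn units [-0.001 -0.119  0.018]
tip holder [-62.1 127.8  67.9] pitch(nose up) -3.6
0 [(376, 369), (247, 412), (248, 390), (55, 454)]
2 [(377, 362), (247, 409), (247, 387), (54, 456)]
4 [(378, 356), (247, 405), (246, 384), (54, 457)]
6 [(378, 349), (248, 402), (246, 381), (53, 459)]
```

View pics/s8.png

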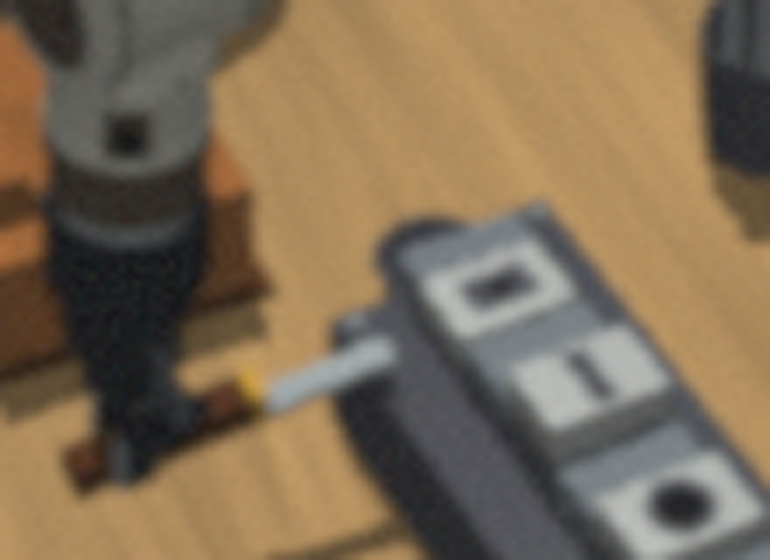

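```bash
cat >> h.py <<'E'
A=4.0; G=[139.,11.0]
def tip(o=None):
    from workcell import get_obs
    o=o or get_obs(); M=Ro.from_quat(o["tool_rot"]).as_matrix(); p=o["eef_pos"]*1000
    up=-M[:,2]; f=-M[:,0]; ca,sa=np.cos(np.radians(A)),np.sin(np.radians(A)); F=ca*f+sa*up; U=ca*up-sa*f
    t=p+F*G[0]-U*G[1]; e=wh(t[:2]); fz=t[2]-(e[0]+70)*np.tan(np.arcsin(F[2]))
    print("tip holder",np.round([*e,t[2]],1),"bar pitch %.1f"%np.degrees(np.arcsin(F[2])),"underside z at fulcrum %.1f"%fz)
    return t
E
python3 -c "
from h import *
tip()"
```

```text
tip holder [-59.5 126.2  77.2] bar pitch 0.4 underside z at fulcrum 77.1
```

>>> move_arm([
  [[0.014,0.001,-0.004,0,-0.01,0.015,1],[0.014,0.001,-0.003,0,0,0,1],[0,0,-0.002,0,0,0,1]],
])

```text
clock: 10.88
eef_pos: [0.4534, 0.1214, 0.0817]
tool_rot: [-0.038, 0.999, -0.0, -0.029]
ft_force: [0.1, 1.4, -1.2]
grip_width: 0.0186
```

Run:
```python
from h import *
o=st(None,184.4);tip(o)
```

```text
t 10.88 p [453.4 121.4  81.7] yaw -175.70 zax [-0.058 -0.003 -0.998] f [ 0.1  1.4 -1.2] tq [ 0.01 -0.06 -0.02] w 18.6
turn units [ 0.005 -0.11   0.003]
tip holder [-45.8 125.9  72.4] bar pitch 0.7 underside z at fulcrum 72.1
```

Probe down to find the ledge.

>>> move_arm([
  [[0,0,-0.002,0,0,0,1],[0,0,-0.002,0,0,0,1]],
])

```text
clock: 11.05
eef_pos: [0.4539, 0.1199, 0.079]
tool_rot: [-0.036, 0.999, -0.0, -0.029]
ft_force: [-0.5, 0.4, -1.4]
grip_width: 0.0181
```

Run:
```python
from h import *
o=st(None,184.4);tip(o)
```

```text
t 11.05 p [453.9 119.9  79. ] yaw -175.85 zax [-0.058 -0.003 -0.998] f [-0.5  0.4 -1.4] tq [0.01 0.01 0.02] w 18.1
turn units [ 0.006 -0.112  0.009]
tip holder [-45.5 123.9  69.6] bar pitch 0.6 underside z at fulcrum 69.3
```

>>> move_arm([
  [[0,0.003,-0.002,0,0,0.01,1],[0,0,-0.002,0,0,0,1]],
])

```text
clock: 11.22
eef_pos: [0.4538, 0.1204, 0.0765]
tool_rot: [-0.038, 0.999, -0.001, -0.03]
ft_force: [0.1, 0.1, -0.8]
grip_width: 0.0186
```

Run:
```python
from h import *
o=st(None,184.4);tip(o)
```

```text
t 11.22 p [453.8 120.4  76.5] yaw -175.65 zax [-0.059 -0.003 -0.998] f [ 0.1  0.1 -0.8] tq [-0.03 -0.01  0.  ] w 18.6
turn units [ 0.007 -0.113  0.002]
tip holder [-45.5 124.9  67. ] bar pitch 0.6 underside z at fulcrum 66.7
```

>>> move_arm([
  [[0,0,-0.002,0,0,0,1],[0,0,-0.002,0,0,0,1]],
])

```text
clock: 11.38
eef_pos: [0.4538, 0.1201, 0.0744]
tool_rot: [-0.038, 0.999, -0.001, -0.03]
ft_force: [-0.9, 0.4, 2.0]
grip_width: 0.0185
```

Run:
```python
from h import *
from workcell import *
o=st(None,184.4);tip(o)
c=camera("side")
cv2.imwrite("pics/s9.png",cv2.resize(c["pixels"][150:230,260:370,::-1],None,fx=7,fy=7,interpolation=cv2.INTER_CUBIC))
```

```text
t 11.38 p [453.8 120.1  74.4] yaw -175.67 zax [-0.059 -0.003 -0.998] f [-0.9  0.4  2. ] tq [ 0.07 -0.11  0.06] w 18.5
turn units [ 0.006 -0.113  0.002]
tip holder [-45.6 124.6  64.8] bar pitch 0.6 underside z at fulcrum 64.6
```

View pics/s9.png

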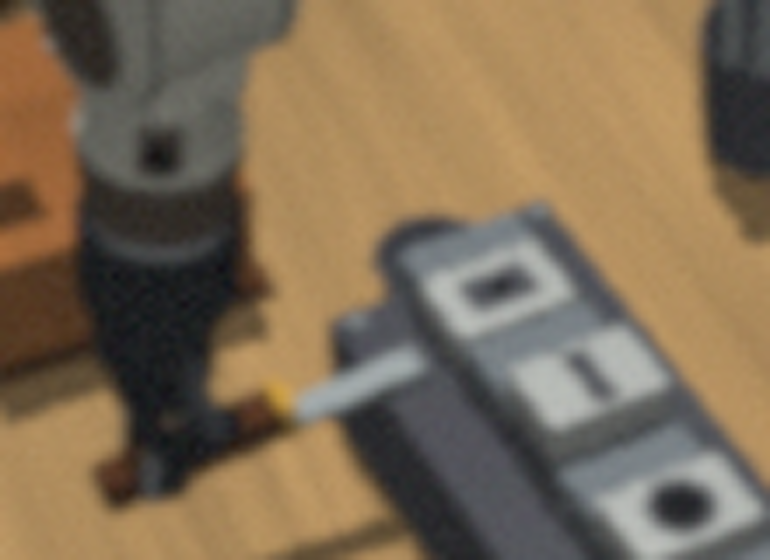

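```bash
sed -i 's/^A=4.0; G=.*/A=7.0; G=[139.,11.0]/' h.py
```

>>> move_arm([
  [[0,0.001,0.012,0,0.09,0,1],[0,0.001,0.003,0,0.02,0,1],[0,0,0,0,0,0,1]],
])

```text
clock: 11.68
eef_pos: [0.4543, 0.1212, 0.0827]
tool_rot: [-0.038, 0.998, 0.0, -0.058]
ft_force: [0.1, 0.2, -2.0]
grip_width: 0.0185
```

Run:
```python
from h import *
o=st(None,184.4);tip(o)
```

```text
t 11.68 p [454.3 121.2  82.7] yaw -175.65 zax [-0.116 -0.003 -0.993] f [ 0.1  0.2 -2. ] tq [-0.02 -0.07 -0.01] w 18.5
turn units [ 0.007 -0.222  0.002]
tip holder [-45.1 125.6  72.6] bar pitch 0.4 underside z at fulcrum 72.4
```

>>> move_arm([
  [[0.014,0.002,0,0,0,0,1],[0.014,0.002,0,0,0,0,1],[0.014,0.001,0,0,0,0,1]],
])

```text
clock: 11.93
eef_pos: [0.4748, 0.1237, 0.0821]
tool_rot: [-0.038, 0.998, 0.0, -0.058]
ft_force: [-1.4, -0.4, 1.2]
grip_width: 0.0188
```

Run:
```python
from h import *
from workcell import *
o=st(None,184.4);tip(o)
c=camera("side")
cv2.imwrite("pics/s10.png",cv2.resize(c["pixels"][150:230,260:370,::-1],None,fx=7,fy=7,interpolation=cv2.INTER_CUBIC))
```

```text
t 11.93 p [474.8 123.7  82.1] yaw -175.62 zax [-0.117 -0.004 -0.993] f [-1.4 -0.4  1.2] tq [ 0.07  0.01 -0.  ] w 18.8
turn units [ 0.007 -0.223  0.001]
tip holder [-24.4 126.7  71.9] bar pitch 0.3 underside z at fulcrum 71.6
```

View pics/s10.png

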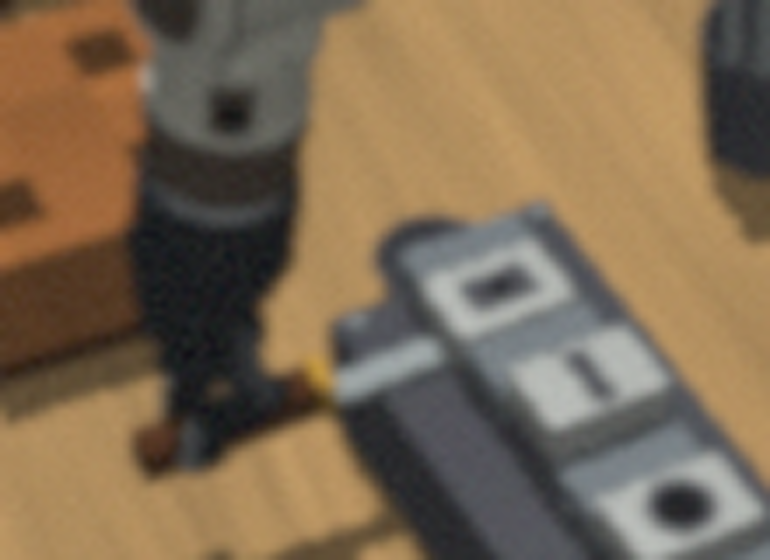

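>>> move_arm([
  [[0.012,0.001,0.001,0,0,0,1],[-0.001,0,-0.008,0.005,-0.06,0,1],[0,0,-0.009,0.008,-0.1,0,1],[0,0,-0.009,0.008,-0.1,0,1],[0,0,-0.009,0.008,-0.1,0,1],[0,0,-0.009,0.008,-0.1,0,1]],
])

```text
clock: 12.48
eef_pos: [0.4861, 0.125, 0.0625]
tool_rot: [-0.038, 0.997, 0.006, 0.067]
ft_force: [2.8, -0.8, -0.9]
grip_width: 0.0186
```

Run:
```python
from h import *
o=st(None,184.4);tip(o)
```

```text
t 12.48 p [486.1 125.   62.5] yaw -175.71 zax [ 0.134  0.017 -0.991] f [ 2.8 -0.8 -0.9] tq [-0.11 -0.01  0.04] w 18.6
turn units [-0.033  0.256  0.003]
tip holder [-14.9 126.8  87.2] bar pitch 14.7 underside z at fulcrum 72.7
```

Run:
```python
from h import *
from workcell import *
c=camera("side")
cv2.imwrite("pics/s11.png",cv2.resize(c["pixels"][150:230,260:370,::-1],None,fx=7,fy=7,interpolation=cv2.INTER_CUBIC))
```

```text
(no output)
```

View pics/s11.png

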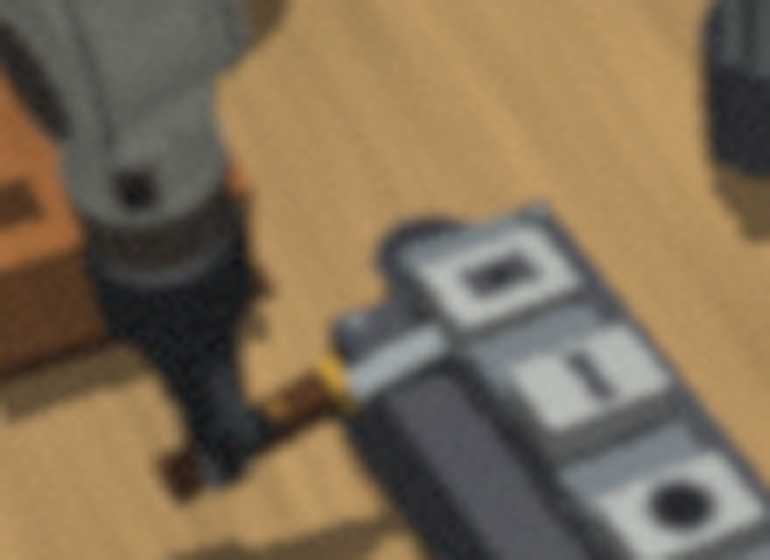

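>>> move_arm([
  [[0,0,-0.009,0.008,-0.1,0,1],[0,0,-0.007,0.006,-0.08,0,1]],
])

```text
clock: 12.7
eef_pos: [0.4843, 0.1246, 0.0535]
tool_rot: [-0.038, 0.993, 0.008, 0.115]
ft_force: [-2.3, -0.4, -0.7]
grip_width: 0.0183
```

Run:
```python
from h import *
from workcell import *
o=st(None,184.4);tip(o)
c=camera("side")
cv2.imwrite("pics/s12.png",cv2.resize(c["pixels"][150:230,260:370,::-1],None,fx=7,fy=7,interpolation=cv2.INTER_CUBIC))
```

```text
t 12.70 p [484.3 124.6  53.5] yaw -175.69 zax [ 0.227  0.024 -0.974] f [-2.3 -0.4 -0.7] tq [-0.18  1.17 -0.02] w 18.3
turn units [-0.047  0.438  0.001]
tip holder [-19.7 126.6  91.1] bar pitch 20.2 underside z at fulcrum 72.6
```

View pics/s12.png

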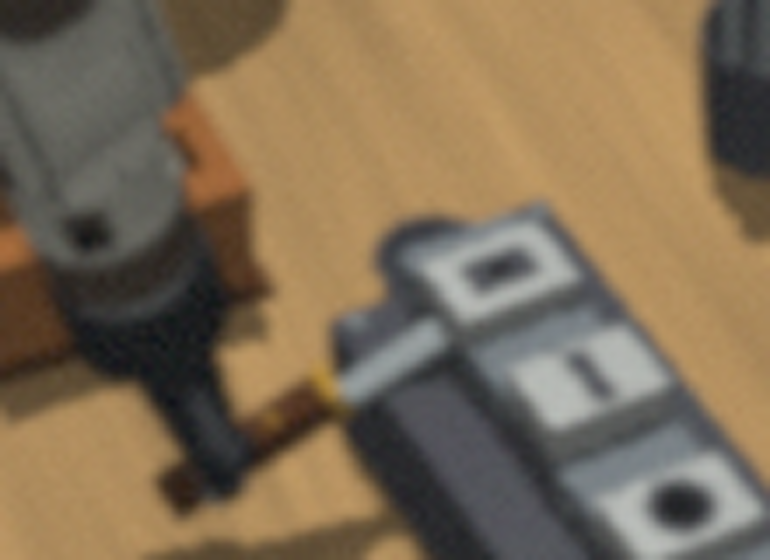

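>>> move_arm([
  [[0,0,0.009,-0.012,0.15,0,1],[0,0,0.011,-0.012,0.15,0,1],[-0.004,0,0.013,-0.012,0.15,0,1],[-0.012,-0.001,0.013,-0.01,0.15,0,1],[-0.025,-0.002,0.01,-0.005,0.06,0,1],[-0.03,-0.002,0.015,0,0,0,1]],
])

```text
clock: 13.25
eef_pos: [0.45, 0.1219, 0.0921]
tool_rot: [-0.038, 0.997, 0.001, -0.067]
ft_force: [-0.2, -0.0, -1.8]
grip_width: 0.0186
```

Run:
```python
from h import *
from workcell import *
o=st(None,184.4);tip(o)
c=camera("side")
cv2.imwrite("pics/s13.png",cv2.resize(c["pixels"][150:230,260:370,::-1],None,fx=7,fy=7,interpolation=cv2.INTER_CUBIC))
```

```text
t 13.25 p [450.  121.9  92.1] yaw -175.66 zax [-0.134 -0.004 -0.991] f [-0.2 -0.  -1.8] tq [ 0.07 -0.13 -0.04] w 18.6
turn units [ 0.007 -0.256  0.003]
tip holder [-49.5 126.6  79.5] bar pitch -0.7 underside z at fulcrum 79.7
```

View pics/s13.png

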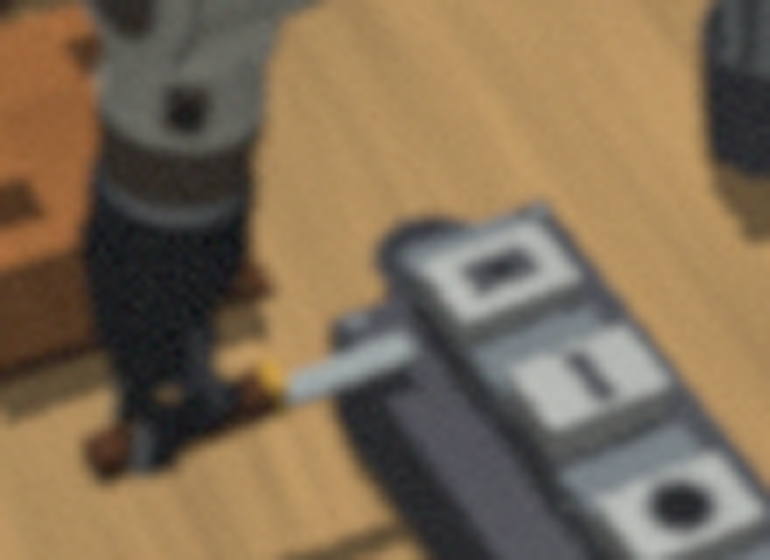

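>>> move_arm([
  [[0.003,-0.072,0.003,0,0,0,1],[0.006,-0.073,0,0,0,0,1],[0.006,-0.073,0,0,0,0,1],[0.006,-0.073,0,0,0,0,1],[0.006,-0.073,0,0,0,0,1],[0.006,-0.073,0,0,0,0,1],[0.006,-0.073,0,0,0,0,1],[0,-0.01,0,0,0,0,1]],
])

```text
clock: 13.97
eef_pos: [0.4736, -0.1466, 0.0975]
tool_rot: [-0.044, 0.997, 0.001, -0.066]
ft_force: [0.1, 0.2, -1.5]
grip_width: 0.0187
```

Run:
```python
from h import *
o=st(None,184.4);tip(o)
```

```text
t 13.97 p [ 473.6 -146.6   97.5] yaw -174.87 zax [-0.131 -0.003 -0.991] f [ 0.1  0.2 -1.5] tq [ 0.09 -0.16  0.  ] w 18.7
turn units [ 0.005 -0.252 -0.023]
tip holder [ -46.5 -141.    85.2] bar pitch -0.5 underside z at fulcrum 85.4
```

>>> move_arm([
  [[-0.004,0.03,-0.01,0,0,-0.02,1],[0,0,-0.008,0,0,0,1],[0,0,0,0,0,0,1]],
])

```text
clock: 14.22
eef_pos: [0.4734, -0.1364, 0.0882]
tool_rot: [-0.035, 0.997, 0.002, -0.066]
ft_force: [-0.4, -0.2, -1.0]
grip_width: 0.0186
```

Run:
```python
from h import *
from workcell import *
o=st(None,184.4);tip(o)
c=camera("side")
cv2.imwrite("pics/s14.png",cv2.resize(c["pixels"][210:290,290:400,::-1],None,fx=7,fy=7,interpolation=cv2.INTER_CUBIC))
M=Ro.from_quat(o["tool_rot"]).as_matrix(); p=o["eef_pos"]*1000
up=-M[:,2]; f=-M[:,0]
for a in(4,6,8,10):
    ca,sa=np.cos(np.radians(a)),np.sin(np.radians(a)); F=ca*f+sa*up; U=ca*up-sa*f
    q=[proj(c,(p+F*d+U*h)/1000) for d,h in((137,-6),(67,-6),(67,9),(-33,9))]
    print(a,[(round((u-290)*7),round((v-210)*7)) for u,v in q])
```

```text
t 14.22 p [ 473.4 -136.4   88.2] yaw -175.98 zax [-0.131 -0.001 -0.991] f [-0.4 -0.2 -1. ] tq [-0.03 -0.06  0.03] w 18.6
turn units [ 0.003 -0.251  0.014]
tip holder [ -45.9 -133.4   76. ] bar pitch -0.5 underside z at fulcrum 76.2
4 [(465, 321), (328, 374), (332, 353), (128, 431)]
6 [(467, 314), (329, 370), (332, 350), (127, 433)]
8 [(468, 308), (330, 367), (331, 347), (126, 435)]
10 [(469, 301), (331, 364), (331, 344), (126, 436)]
```

View pics/s14.png

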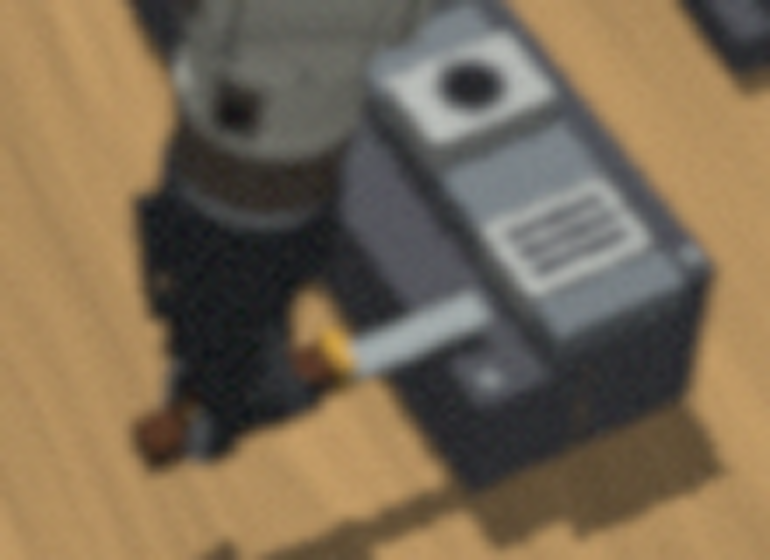

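>>> move_arm([
  [[0,0.01,-0.005,0,0,0.01,1],[0,0,-0.003,0,0,0,1],[0,0,-0.003,0,0,0,1]],
])

```text
clock: 14.52
eef_pos: [0.4743, -0.1297, 0.0829]
tool_rot: [-0.039, 0.997, 0.001, -0.066]
ft_force: [-0.7, -0.0, -1.5]
grip_width: 0.0187
```

Run:
```python
from h import *
o=st(None,184.4);tip(o)
```

```text
t 14.52 p [ 474.3 -129.7   82.9] yaw -175.45 zax [-0.131 -0.002 -0.991] f [-0.7 -0.  -1.5] tq [ 0.   -0.08  0.02] w 18.7
turn units [ 0.004 -0.251 -0.004]
tip holder [ -44.5 -125.5   70.7] bar pitch -0.5 underside z at fulcrum 70.9
```

>>> move_arm([
  [[0,0,-0.002,0,0,0,1],[0,0,-0.002,0,0,0,1]],
])

```text
clock: 14.68
eef_pos: [0.4744, -0.1287, 0.0807]
tool_rot: [-0.04, 0.997, 0.001, -0.066]
ft_force: [0.4, -0.0, -2.0]
grip_width: 0.0184
```

Run:
```python
from h import *
o=st(None,184.4);tip(o)
```

```text
t 14.68 p [ 474.4 -128.7   80.7] yaw -175.33 zax [-0.131 -0.002 -0.991] f [ 0.4 -0.  -2. ] tq [ 0.05 -0.11  0.01] w 18.4
turn units [ 0.004 -0.251 -0.008]
tip holder [ -44.3 -124.3   68.5] bar pitch -0.5 underside z at fulcrum 68.7
```

>>> move_arm([
  [[0,-0.004,-0.002,0,0,0,1],[0,0,-0.002,0,0,0,1]],
])

```text
clock: 14.85
eef_pos: [0.4745, -0.1304, 0.0789]
tool_rot: [-0.041, 0.997, 0.001, -0.066]
ft_force: [-2.7, -0.3, 2.4]
grip_width: 0.0188
```

Run:
```python
from h import *
o=st(None,184.4);tip(o)
```

```text
t 14.85 p [ 474.5 -130.4   78.9] yaw -175.25 zax [-0.131 -0.002 -0.991] f [-2.7 -0.3  2.4] tq [-0.12 -0.05 -0.04] w 18.8
turn units [ 0.004 -0.251 -0.011]
tip holder [ -44.3 -125.8   66.7] bar pitch -0.5 underside z at fulcrum 66.9
```

```bash
sed -i 's/^A=7.0; G=.*/A=9.0; G=[139.,11.0]/' h.py
```

>>> move_arm([
  [[0,0,0.008,0,0.05,-0.01,1],[0.012,0.001,0.001,0,0,0,1],[0.014,0.001,0,0,0,0,1]],
])

```text
clock: 15.1
eef_pos: [0.4876, -0.1295, 0.0841]
tool_rot: [-0.038, 0.996, 0.002, -0.078]
ft_force: [0.0, -0.3, -2.4]
grip_width: 0.0185
```

Run:
```python
from h import *
o=st(None,184.4);tip(o)
```

```text
t 15.10 p [ 487.6 -129.5   84.1] yaw -175.59 zax [-0.156 -0.001 -0.988] f [ 0.  -0.3 -2.4] tq [-0.01 -0.19  0.02] w 18.5
turn units [ 0.003 -0.3    0.001]
tip holder [ -31.1 -126.9   73.1] bar pitch 0.0 underside z at fulcrum 73.1
```

>>> move_arm([
  [[0.012,0.001,-0.001,0,0,0,1],[0.014,0.001,0,0,0,0,1]],
])

```text
clock: 15.27
eef_pos: [0.5022, -0.1287, 0.0833]
tool_rot: [-0.038, 0.996, 0.002, -0.078]
ft_force: [-0.0, 0.1, -1.9]
grip_width: 0.0183
```

Run:
```python
from h import *
from workcell import *
o=st(None,184.4);tip(o)
c=camera("side")
cv2.imwrite("pics/s15.png",cv2.resize(c["pixels"][210:290,290:400,::-1],None,fx=7,fy=7,interpolation=cv2.INTER_CUBIC))
```

```text
t 15.27 p [ 502.2 -128.7   83.3] yaw -175.60 zax [-0.155 -0.002 -0.988] f [-0.   0.1 -1.9] tq [ 0.04 -0.11  0.03] w 18.3
turn units [ 0.003 -0.297  0.001]
tip holder [ -16.5 -127.1   72.5] bar pitch 0.1 underside z at fulcrum 72.4
```

View pics/s15.png

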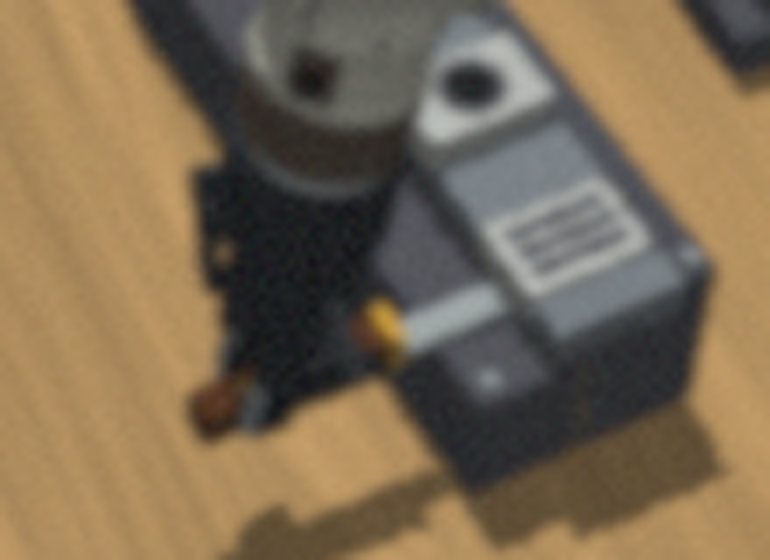

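Blade is under b's lip; lever.

>>> move_arm([
  [[-0.001,0,-0.008,0.005,-0.06,0,1],[0,0,-0.009,0.008,-0.1,0,1],[0,0,-0.009,0.008,-0.1,0,1],[0,0,-0.009,0.008,-0.1,0,1],[0,0,-0.009,0.008,-0.1,0,1],[0,0,-0.009,0.008,-0.1,0,1]],
])

```text
clock: 15.82
eef_pos: [0.5069, -0.1287, 0.0593]
tool_rot: [-0.041, 0.996, 0.007, 0.076]
ft_force: [3.6, 0.2, -5.5]
grip_width: 0.0188
```

Run:
```python
from h import *
from workcell import *
o=st(None,184.4);tip(o)
c=camera("side")
cv2.imwrite("pics/s16.png",cv2.resize(c["pixels"][210:290,290:400,::-1],None,fx=7,fy=7,interpolation=cv2.INTER_CUBIC))
```

```text
t 15.82 p [ 506.9 -128.7   59.3] yaw -175.36 zax [ 0.15   0.02  -0.988] f [ 3.6  0.2 -5.5] tq [-0.01  0.37  0.  ] w 18.8
turn units [-0.037  0.288 -0.009]
tip holder [ -15.1 -126.9   91.1] bar pitch 17.7 underside z at fulcrum 73.5
```

View pics/s16.png

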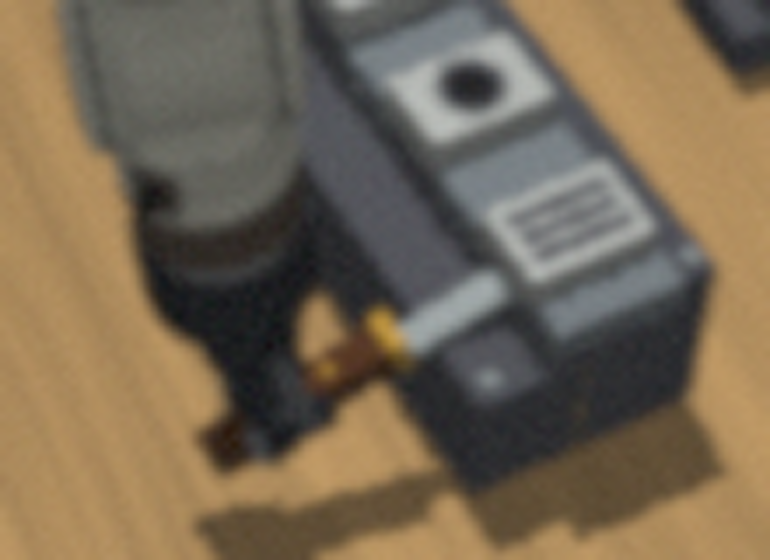

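>>> move_arm([
  [[0,0,-0.009,0.008,-0.1,0,1],[0,0,-0.006,0.004,-0.06,0,1]],
])

```text
clock: 16.03
eef_pos: [0.5045, -0.1284, 0.0506]
tool_rot: [-0.04, 0.992, 0.008, 0.118]
ft_force: [-3.2, 0.3, 0.5]
grip_width: 0.0186
```

Run:
```python
from h import *
from workcell import *
o=st(None,184.4);tip(o)
c=camera("side")
cv2.imwrite("pics/s17.png",cv2.resize(c["pixels"][210:290,290:400,::-1],None,fx=7,fy=7,interpolation=cv2.INTER_CUBIC))
```

```text
t 16.03 p [ 504.5 -128.4   50.6] yaw -175.40 zax [ 0.233  0.026 -0.972] f [-3.2  0.3  0.5] tq [-0.05  1.35  0.08] w 18.6
turn units [-0.05   0.448 -0.008]
tip holder [ -20.6 -126.5   93.7] bar pitch 22.5 underside z at fulcrum 73.2
```

>>> move_arm([
  [[0,0,0.009,-0.012,0.15,0,1],[0,0,0.011,-0.012,0.15,0,1],[-0.004,0,0.013,-0.012,0.15,0,1],[-0.012,-0.001,0.013,-0.01,0.12,0,1],[-0.025,-0.002,0.01,-0.005,0.05,0,1],[-0.035,-0.002,0.015,0,0,0,1],[-0.04,-0.002,0.04,0,0,0,1]],
])

```text
clock: 16.67
eef_pos: [0.4469, -0.1313, 0.1078]
tool_rot: [-0.04, 0.998, 0.001, -0.057]
ft_force: [-1.9, 0.5, -1.5]
grip_width: 0.0188
```

Run:
```python
from h import *
from workcell import *
o=st(None,184.4);tip(o)
c=camera("side");np.savez("side4.npz",**c)
cv2.imwrite("pics/s18.png",cv2.resize(c["pixels"][150:290,250:400,::-1],None,fx=4,fy=4,interpolation=cv2.INTER_CUBIC))
```

```text
t 16.67 p [ 446.9 -131.3  107.8] yaw -175.33 zax [-0.113 -0.002 -0.994] f [-1.9  0.5 -1.5] tq [-0.03  0.02 -0.02] w 18.8
turn units [ 0.003 -0.217 -0.008]
tip holder [ -71.5 -124.8  102.8] bar pitch 2.5 underside z at fulcrum 102.9
```

View pics/s18.png

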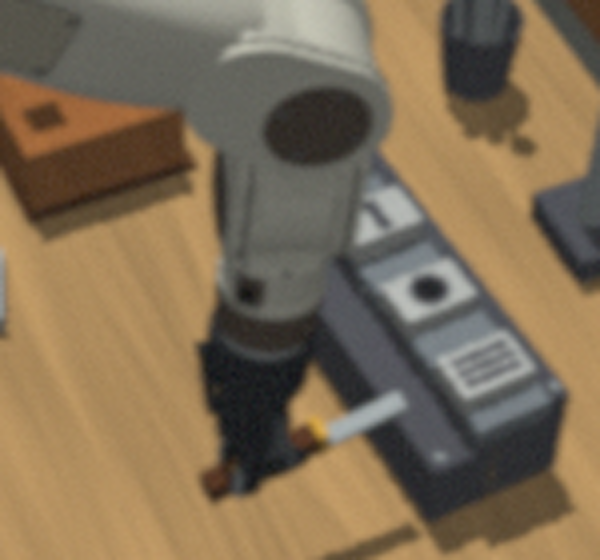

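>>> move_arm([
  [[-0.018,-0.06,0.01,0,0.01,-0.04,1],[-0.018,-0.072,0.01,0,0.01,-0.04,1],[-0.018,-0.072,0,0,0.02,-0.04,1],[-0.018,-0.072,0,0,0.02,-0.04,1],[-0.018,-0.072,0,0,0.02,-0.04,1],[-0.018,-0.072,0,0,0,-0.04,1],[-0.018,-0.072,0,0,0,-0.04,1],[0,-0.02,-0.03,0,0,0,1]],
])

```text
clock: 17.38
eef_pos: [0.385, -0.3985, 0.1169]
tool_rot: [0.03, 0.997, 0.002, -0.075]
ft_force: [0.6, -0.3, -1.5]
grip_width: 0.0186
```

Run:
```python
from h import *
from workcell import *
o=st([383,-383,40],176);t=tip(o);print(t)
for n in("top","side"):
    c=camera(n);np.savez(n+"5.npz",**c)
    cv2.imwrite(f"pics/{n}5.png",c["pixels"][...,::-1])
```

```text
t 17.38 p [ 385.  -398.5  116.9] yaw 176.50 zax [-0.15   0.009 -0.989] f [ 0.6 -0.3 -1.5] tq [-0.05 -0.24  0.05] w 18.6
shift units [-0.004   0.0311 -0.1537] mm [ -2.   15.5 -76.9]
turn units [-0.019 -0.288 -0.017]
tip holder [-155.3 -406.2  106.7] bar pitch 0.3 underside z at fulcrum 107.2
[ 523.79351229 -407.04455502  106.68137655]
```

View pics/top5.png

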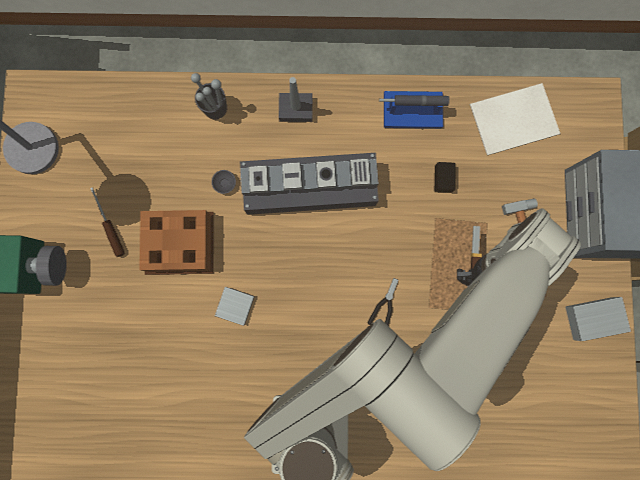

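View pics/side5.png

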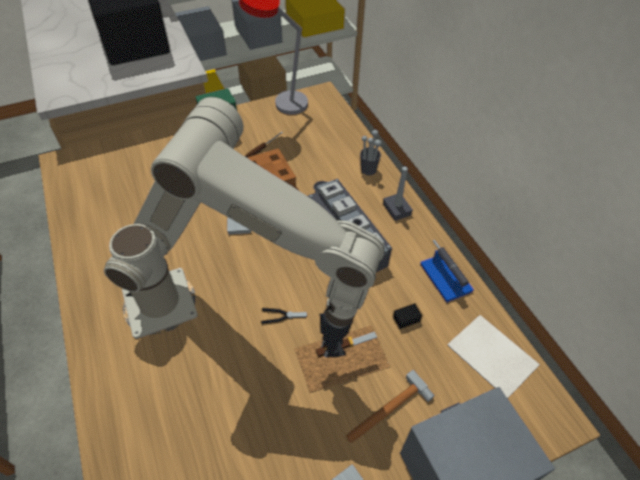

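>>> move_arm([
  [[0,0.015,-0.04,-0.01,0,-0.01,1],[0,0.012,-0.05,-0.01,0,-0.01,1],[0,0.004,-0.05,0,0,0,1],[0,0,-0.03,0,0,0,1],[0,0,-0.01,0,0,0,1]],
])

```text
clock: 17.9
eef_pos: [0.3867, -0.3764, 0.0224]
tool_rot: [0.034, 0.996, 0.002, -0.078]
ft_force: [-0.0, 0.6, -1.9]
grip_width: 0.0186
```

Run:
```python
from h import *
from workcell import *
o=st([383,-383,18],176);t=tip(o);print(t,wh)
for n in("top",):
    c=camera(n);np.savez(n+"6.npz",**c)
    W=cloud(c);z=W[...,2]
    print("die top z",[round(float(np.nanmedian(z[168:182,a:b])),4) for a,b in((255,263),(288,297),(321,331),(355,366))])
```

```text
t 17.90 p [ 386.7 -376.4   22.4] yaw 176.05 zax [-0.156  0.009 -0.988] f [-0.   0.6 -1.9] tq [-0.   -0.15 -0.05] w 18.6
shift units [-0.0075 -0.0132 -0.0088] mm [-3.7 -6.6 -4.4]
turn units [-0.018 -0.298 -0.002]
tip holder [-152.1 -385.3   11.5] bar pitch 0.0 underside z at fulcrum 11.5
[ 525.40893498 -385.94907849   11.48179887] <function wh at 0x7f8e5f1007c0>
die top z [0.1142, 0.12, 0.1143, 0.1151]
```

>>> move_arm([
  [[-0.003,-0.01,-0.007,0,0,0,1],[0,0,-0.005,0,0,0,1],[0,0,-0.003,0,0,0,1]],
])

```text
clock: 18.2
eef_pos: [0.3869, -0.3808, 0.0164]
tool_rot: [0.033, 0.996, 0.002, -0.078]
ft_force: [-0.7, 4.2, 6.4]
grip_width: 0.0183
```

Run:
```python
from h import *
o=st([383,-383,18],176);t=tip(o)
```

```text
t 18.20 p [ 386.9 -380.8   16.4] yaw 176.23 zax [-0.156  0.009 -0.988] f [-0.7  4.2  6.4] tq [ 0.78  0.46 -0.09] w 18.3
shift units [-0.0079 -0.0044  0.0032] mm [-3.9 -2.2  1.6]
turn units [-0.018 -0.299 -0.008]
tip holder [-152.2 -389.3    5.5] bar pitch 0.0 underside z at fulcrum 5.5
```

Contact on the mat. Open, rise.

>>> move_arm([
  [[0,0,0,0,0,0,0.2],[0,0,0.001,0,0,0,0],[0,0,0.001,0,0,0,-0.1],[0,0,0.02,0,0,0,-0.1],[0,0,0.06,0,0,0,-0.1],[0,0,0.06,0,-0.1,0,-0.1],[0,0.04,0.06,0,-0.15,0,-0.1],[-0.02,0.06,0.05,0,-0.05,0,-0.1]],
])

```text
clock: 18.87
eef_pos: [0.3802, -0.3344, 0.1479]
tool_rot: [0.033, 0.999, 0.003, 0.004]
ft_force: [0.4, 0.2, 0.4]
grip_width: 0.0469
```

Run:
```python
from h import *
from workcell import *
o=st([640,137,200],184.4);print(o["joint_pos"])
c=camera("top");np.savez("top7.npz",**c)
cv2.imwrite("pics/top7.png",c["pixels"][...,::-1])
```

```text
t 18.87 p [ 380.2 -334.4  147.9] yaw 176.17 zax [ 0.009  0.006 -1.   ] f [0.4 0.2 0.4] tq [-0.01  0.01  0.01] w 46.9
shift units [0.5197 0.9429 0.1042] mm [259.8 471.4  52.1]
turn units [-0.013  0.016  0.274]
[-0.72756754  0.31269391 -0.15208891  1.10320198  0.010499   -0.66081874]
```

View pics/top7.png

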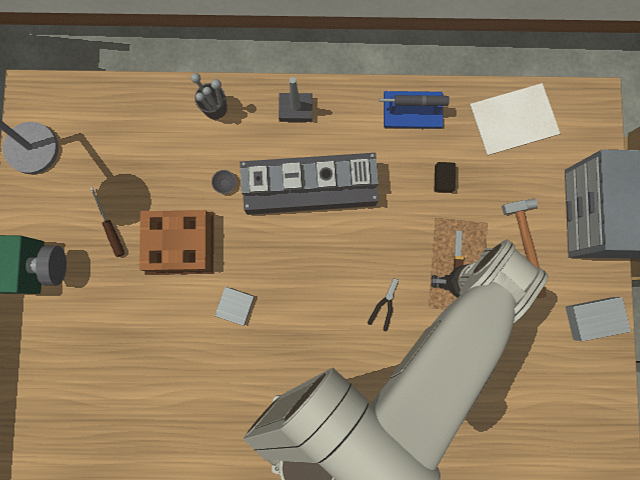

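>>> move_arm([
  [[0.04,0.045,0.03,0,0,0.03,0],[0.058,0.045,0.02,0,0,0.03,0.0],[0.058,0.045,0.02,0,0,0.03,-0.3],[0.058,0.045,0,0,0,0.03,-0.4],[0.058,0.045,0,0,0,0.03,-0.4],[0.058,0.045,0,0,0,0.03,-0.4],[0.058,0.045,0,0,0,0.03,-0.4],[0.058,0.045,0,0,0,0.03,-0.4]],
])

```text
clock: 19.58
eef_pos: [0.6036, -0.1464, 0.2087]
tool_rot: [-0.026, 1.0, -0.003, 0.015]
ft_force: [0.4, -1.0, -0.3]
grip_width: 0.0599
```

Run:
```python
from h import *
import workcell; t=workcell.tcp_to_tips; print(t)
o=st([657.3,-117.2,150],184.4)
```

```text
0.011
t 19.58 p [ 603.6 -146.4  208.7] yaw -177.05 zax [ 0.03  -0.006 -1.   ] f [ 0.4 -1.  -0.3] tq [-0.06  0.03 -0.01] w 59.9
shift units [ 0.1073  0.0583 -0.1174] mm [ 53.7  29.2 -58.7]
turn units [0.01  0.058 0.049]
```

>>> move_arm([
  [[0.05,0.028,0,0,0.03,0.025,-0.4],[0.05,0.028,-0.02,0,0.02,0.02,-0.4],[0.008,0.003,-0.05,0,0,0,-0.4],[0,0,-0.04,0,0,0,-0.4],[0,0,0,0,0,0,-0.4]],
])

```text
clock: 20.0
eef_pos: [0.6685, -0.1071, 0.1588]
tool_rot: [-0.044, 0.999, -0.004, 0.008]
ft_force: [-1.2, -0.0, -1.4]
grip_width: 0.0596
```

Run:
```python
from h import *
from workcell import *
o=st([657.3,-117.2,113],184.4)
c=camera("side")
cv2.imwrite("pics/s20.png",cv2.resize(c["pixels"][150:290,270:430,::-1],None,fx=4,fy=4,interpolation=cv2.INTER_CUBIC))
```

```text
t 20.00 p [ 668.5 -107.1  158.8] yaw -174.92 zax [ 0.017 -0.007 -1.   ] f [-1.2 -0.  -1.4] tq [ 0.01  0.11 -0.  ] w 59.6
shift units [-0.0225 -0.0202 -0.0917] mm [-11.2 -10.1 -45.8]
turn units [ 0.013  0.033 -0.023]
```

View pics/s20.png

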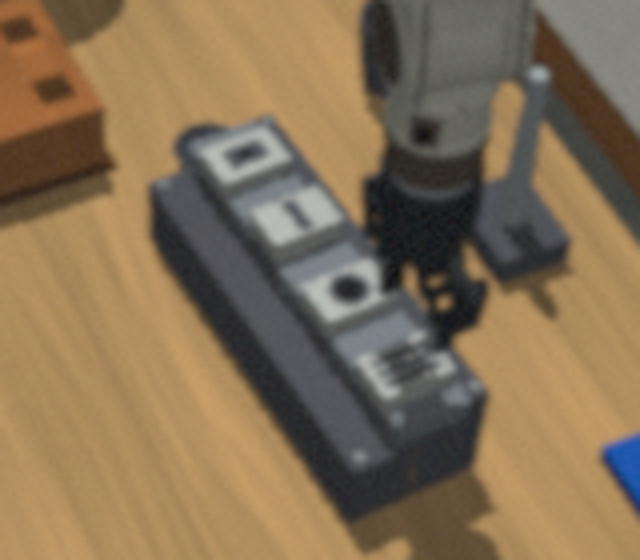

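>>> move_arm([
  [[-0.016,-0.015,0,0.01,0.02,-0.015,-0.4],[-0.006,-0.005,-0.02,0,0.01,-0.008,-0.4],[0,0,-0.03,0,0,0,-0.4],[0,0,0,0,0,0,-0.4]],
])

```text
clock: 20.38
eef_pos: [0.6574, -0.121, 0.1419]
tool_rot: [-0.036, 0.999, -0.002, 0.005]
ft_force: [-0.7, 0.0, -1.3]
grip_width: 0.0598
```

Run:
```python
from h import *
o=st([657.3,-117.2,113],184.4)
```

```text
t 20.38 p [ 657.4 -121.   141.9] yaw -175.86 zax [ 0.009 -0.004 -1.   ] f [-0.7  0.  -1.3] tq [ 0.03  0.09 -0.  ] w 59.8
shift units [-0.0002  0.0075 -0.0577] mm [ -0.1   3.8 -28.9]
turn units [0.007 0.018 0.009]
```

>>> move_arm([
  [[0,0.006,-0.02,0.005,0.015,0.005,-0.4],[0,0.001,-0.02,0,0,0,-0.4],[0,0,-0.014,0,0,0,-0.4],[0,0,0,0,0,0,-0.4]],
])

```text
clock: 20.72
eef_pos: [0.6574, -0.1201, 0.1169]
tool_rot: [-0.035, 0.999, -0.001, 0.003]
ft_force: [-0.1, 0.3, -0.4]
grip_width: 0.0598
```

Run:
```python
from h import *
o=st([657.3,-117.2,113],184.4)
```

```text
t 20.72 p [ 657.4 -120.1  116.9] yaw -175.95 zax [ 0.006 -0.002 -1.   ] f [-0.1  0.3 -0.4] tq [ 0.    0.04 -0.02] w 59.8
shift units [-0.0001  0.0058 -0.0078] mm [-0.1  2.9 -3.9]
turn units [0.004 0.011 0.012]
```

>>> move_arm([
  [[0,0.005,-0.008,0.003,0.01,0.01,-0.4],[0,0.002,-0.003,0,0,0,-0.4],[0,0,0,0,0,0,1],[0,0,0,0,0,0,1],[0,0,0,0,0,0,1],[0,0,0,0,0,0,1]],
])

```text
clock: 21.22
eef_pos: [0.6573, -0.1165, 0.1108]
tool_rot: [-0.038, 0.999, -0.001, -0.0]
ft_force: [-0.1, -0.7, -0.7]
grip_width: 0.0425
```

Run:
```python
from h import *
from workcell import *
o=st([657.3,-117.2,113],184.4)
c=camera("side")
cv2.imwrite("pics/s21.png",cv2.resize(c["pixels"][170:290,290:430,::-1],None,fx=5,fy=5,interpolation=cv2.INTER_CUBIC))
```

```text
t 21.22 p [ 657.3 -116.5  110.8] yaw -175.61 zax [-0.001 -0.001 -1.   ] f [-0.1 -0.7 -0.7] tq [-0.05  0.04 -0.03] w 42.5
shift units [-0.0001 -0.0014  0.0043] mm [-0.  -0.7  2.2]
turn units [ 0.003 -0.001  0.   ]
```

View pics/s21.png

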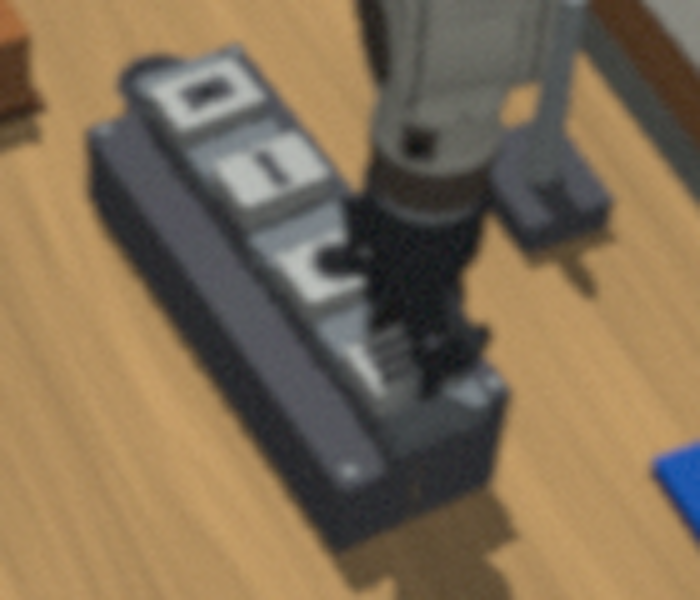

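>>> move_arm([
  [[0,0,0.01,0,0,0,1],[0,0,0.02,0,0,0,1],[0,0,0.03,0,0,0,1],[0,0,0.04,0,0,0,1],[0,0,0.05,0,0,0,1],[0,0,0.04,0,0,0,1],[0,0,0.01,0,0,0,1]],
])

```text
clock: 21.85
eef_pos: [0.6569, -0.1156, 0.2088]
tool_rot: [-0.039, 0.999, 0.001, -0.003]
ft_force: [0.8, -0.4, -1.4]
grip_width: 0.0424
```

Run:
```python
from h import *
from workcell import *
o=st([527.7,396.6,210],181.5);print(o["joint_pos"])
c=camera("side")
cv2.imwrite("pics/s22.png",cv2.resize(c["pixels"][120:290,270:430,::-1],None,fx=4,fy=4,interpolation=cv2.INTER_CUBIC))
```

```text
t 21.85 p [ 656.9 -115.6  208.8] yaw -175.57 zax [-0.006  0.001 -1.   ] f [ 0.8 -0.4 -1.4] tq [-0.01 -0.04 -0.01] w 42.4
shift units [-0.2583  1.0244  0.0025] mm [-129.2  512.2    1.2]
turn units [-0.003 -0.012 -0.098]
[-1.74307718e-01  6.04751309e-01  4.72024291e-01  1.44451819e+00
  2.39188915e-04 -2.51631821e-01]
```

View pics/s22.png

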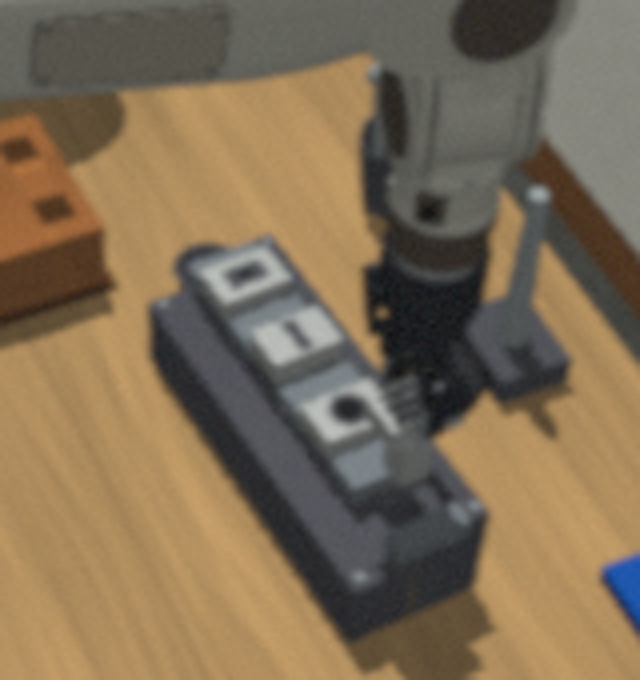

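>>> move_arm([
  [[-0.01,0.04,0,0,0,0,1],[-0.018,0.072,0,0,0,0,1],[-0.018,0.073,0,0,0,-0.01,1],[-0.018,0.073,0,0,0,-0.01,1],[-0.018,0.073,0,0,0,-0.01,1],[-0.018,0.073,0,0,0,-0.01,1],[-0.018,0.073,0,0,0,-0.01,1],[-0.018,0.073,0,0,0,-0.01,1]],
])

```text
clock: 22.57
eef_pos: [0.5822, 0.159, 0.2006]
tool_rot: [-0.013, 1.0, -0.001, -0.007]
ft_force: [0.8, 0.4, -2.7]
grip_width: 0.0424
```

>>> move_arm([
  [[-0.018,0.073,0,0,0,-0.01,1],[-0.018,0.073,0,0,0,-0.01,1],[-0.018,0.073,0,0,0,-0.01,1],[-0.018,0.073,0,0,0,0,1],[-0.018,0.073,0,0,0,0,1],[-0.01,0.04,0,0,0,0,1],[0,0,0,0,0,0,1]],
])

```text
clock: 23.15
eef_pos: [0.5189, 0.3772, 0.191]
tool_rot: [-0.01, 1.0, -0.002, -0.015]
ft_force: [-0.2, -0.6, -3.3]
grip_width: 0.0424
```

Run:
```python
from h import *
o=st([527.7,396.6,190],181.5)
```

```text
t 23.15 p [518.9 377.2 191. ] yaw -178.86 zax [-0.03  -0.004 -1.   ] f [-0.2 -0.6 -3.3] tq [ 0.05 -0.03  0.02] w 42.4
shift units [ 0.0176  0.0388 -0.0021] mm [ 8.8 19.4 -1. ]
turn units [ 0.008 -0.057  0.012]
```

>>> move_arm([
  [[0.012,0.025,0.002,0.005,-0.04,0.01,1],[0.005,0.012,0,0,-0.017,0,1],[0,0,0,0,0,0,1]],
])

```text
clock: 23.4
eef_pos: [0.5261, 0.3972, 0.1887]
tool_rot: [-0.014, 1.0, -0.003, -0.001]
ft_force: [-0.3, -0.5, -2.8]
grip_width: 0.0419
```

Run:
```python
from h import *
from workcell import *
o=st([527.7,396.6,170],181.5)
c=camera("side"); cv2.imwrite("pics/s23.png",cv2.resize(c["pixels"][80:230,210:370,::-1],None,fx=4,fy=4,interpolation=cv2.INTER_CUBIC))
c=camera("top"); cv2.imwrite("pics/t23.png",cv2.resize(c["pixels"][170:290,110:260,::-1],None,fx=4,fy=4,interpolation=cv2.INTER_CUBIC))
```

```text
t 23.40 p [526.1 397.2 188.7] yaw -178.38 zax [-0.001 -0.005 -1.   ] f [-0.3 -0.5 -2.8] tq [ 0.01  0.04 -0.03] w 41.9
shift units [ 0.0032 -0.0012 -0.0373] mm [  1.6  -0.6 -18.7]
turn units [ 0.01  -0.003 -0.004]
```

View pics/s23.png

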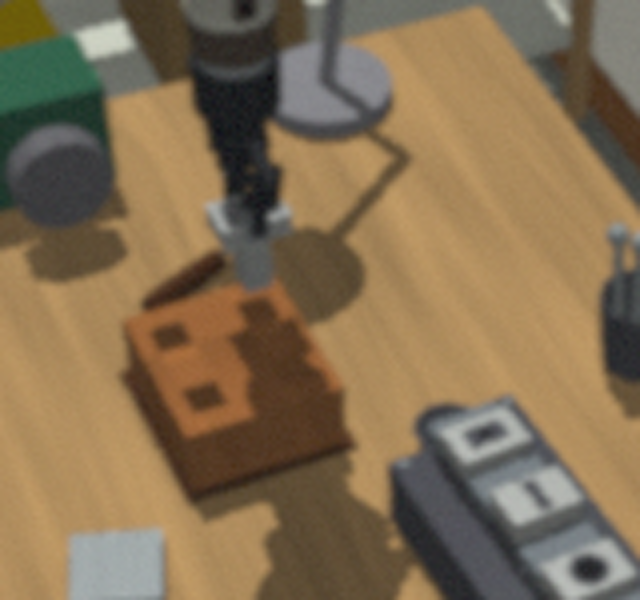

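View pics/t23.png

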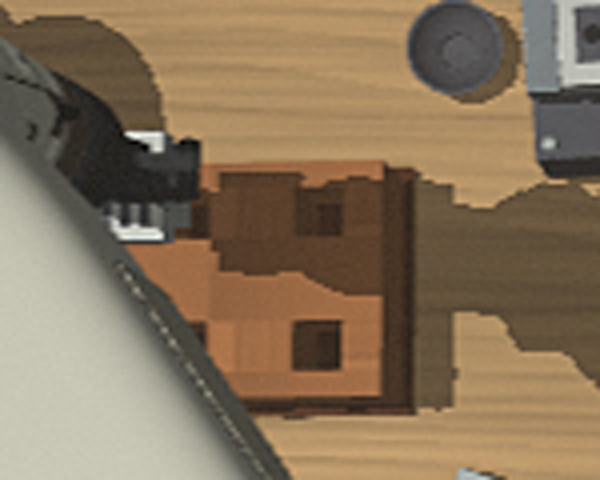

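>>> move_arm([
  [[0.003,-0.001,-0.025,0.005,0,0,1],[0,0,-0.03,0,0,0,1],[0,0,-0.012,0,0,0,1],[0,0,0,0,0,0,1]],
])

```text
clock: 23.83
eef_pos: [0.5307, 0.3907, 0.1562]
tool_rot: [-0.01, 1.0, -0.001, 0.0]
ft_force: [-0.1, -0.6, -2.6]
grip_width: 0.0426
```

Run:
```python
from h import *
o=st([527.7,396.6,150],181.5)
```

```text
t 23.83 p [530.7 390.7 156.2] yaw -178.87 zax [ 0.    -0.003 -1.   ] f [-0.1 -0.6 -2.6] tq [-0.01  0.01  0.02] w 42.6
shift units [-0.0059  0.0118 -0.0125] mm [-3.   5.9 -6.2]
turn units [0.005 0.    0.012]
```

>>> move_arm([
  [[-0.005,0.011,0.001,0.003,0,0.012,1],[0,0.002,0,0,0,0,1],[0,0,0,0,0,0,1]],
])

```text
clock: 24.08
eef_pos: [0.5291, 0.3957, 0.158]
tool_rot: [-0.011, 1.0, -0.001, 0.0]
ft_force: [-0.2, -0.2, -2.4]
grip_width: 0.0422
```

Run:
```python
from h import *
o=st([527.7,396.6,150],181.5)
```

```text
t 24.08 p [529.1 395.7 158. ] yaw -178.68 zax [ 0.    -0.001 -1.   ] f [-0.2 -0.2 -2.4] tq [-0.03  0.04 -0.01] w 42.2
shift units [-0.0028  0.0019 -0.016 ] mm [-1.4  0.9 -8. ]
turn units [0.002 0.001 0.006]
```

>>> move_arm([
  [[-0.002,0.002,-0.012,0,0,0.005,1],[-0.001,0.002,-0.012,0,0,0,1],[0,0.002,-0.012,0,0,0,1]],
])

```text
clock: 24.33
eef_pos: [0.5292, 0.4002, 0.1426]
tool_rot: [-0.013, 1.0, 0.002, 0.003]
ft_force: [-0.8, 0.6, -2.8]
grip_width: 0.0426
```

Run:
```python
from h import *
o=st([527.7,396.6,94],181.5)
```

```text
t 24.33 p [529.2 400.2 142.6] yaw -178.53 zax [ 0.006  0.003 -1.   ] f [-0.8  0.6 -2.8] tq [-0.06  0.03  0.01] w 42.6
shift units [-0.0031 -0.0072 -0.0973] mm [ -1.5  -3.6 -48.6]
turn units [-0.006  0.011  0.001]
```

>>> move_arm([
  [[-0.003,-0.006,-0.006,0,0.01,0,1],[0,-0.001,-0.012,0,0,0,1],[0,0,-0.016,0,0,0,1]],
])

```text
clock: 24.58
eef_pos: [0.5269, 0.3971, 0.1241]
tool_rot: [-0.014, 1.0, 0.002, -0.0]
ft_force: [-0.1, -0.8, -2.7]
grip_width: 0.0425
```

Run:
```python
from h import *
o=st([527.7,396.6,94],181.5)
```

```text
t 24.58 p [526.9 397.1 124.1] yaw -178.45 zax [-0.     0.003 -1.   ] f [-0.1 -0.8 -2.7] tq [-0.02  0.04  0.04] w 42.5
shift units [ 0.0015 -0.0009 -0.0603] mm [  0.8  -0.5 -30.1]
turn units [-0.006 -0.    -0.002]
```

>>> move_arm([
  [[0,0,-0.018,0,0,0,1],[0,0,-0.018,0,0,0,1],[0,0,-0.014,0,0,0,1],[0,0,-0.006,0,0,0,1]],
])

```text
clock: 24.92
eef_pos: [0.5262, 0.3963, 0.0929]
tool_rot: [-0.013, 1.0, 0.001, -0.001]
ft_force: [-7.6, -5.2, 23.5]
grip_width: 0.0424
```

Run:
```python
from h import *
o=st([527.7,396.6,94],181.5)
```

```text
t 24.92 p [526.2 396.3  92.9] yaw -178.47 zax [-0.002  0.002 -1.   ] f [-7.6 -5.2 23.5] tq [-0.81  1.46  0.02] w 42.4
shift units [0.0029 0.0006 0.0021] mm [1.5 0.3 1.1]
turn units [-0.005 -0.003 -0.001]
```

>>> move_arm([
  [[0,0,0.001,0,0,0,0],[0,0,0.001,0,0,0,-0.4],[0,0,0.001,0,0,0,-0.4],[0,0,0.01,0,0,0,-0.4],[0,0,0.04,0,0,0,-0.4],[0,0,0.05,0,0,0,-0.4],[0,-0.02,0.05,0,0,0,-0.4]],
])

```text
clock: 25.5
eef_pos: [0.5235, 0.3854, 0.1653]
tool_rot: [-0.014, 1.0, -0.002, -0.005]
ft_force: [0.2, -0.6, 0.8]
grip_width: 0.0597
```

Run:
```python
from h import *
from workcell import *
o=st([650.8,-32.5,160],184.4)
c=camera("side"); cv2.imwrite("pics/s24.png",cv2.resize(c["pixels"][80:230,210:370,::-1],None,fx=4,fy=4,interpolation=cv2.INTER_CUBIC))
```

```text
t 25.50 p [523.5 385.4 165.3] yaw -178.38 zax [-0.01  -0.003 -1.   ] f [ 0.2 -0.6  0.8] tq [ 0.05 -0.06  0.03] w 59.7
shift units [ 0.2546 -0.8358 -0.0106] mm [ 127.3 -417.9   -5.3]
turn units [ 0.007 -0.019  0.093]
```

View pics/s24.png

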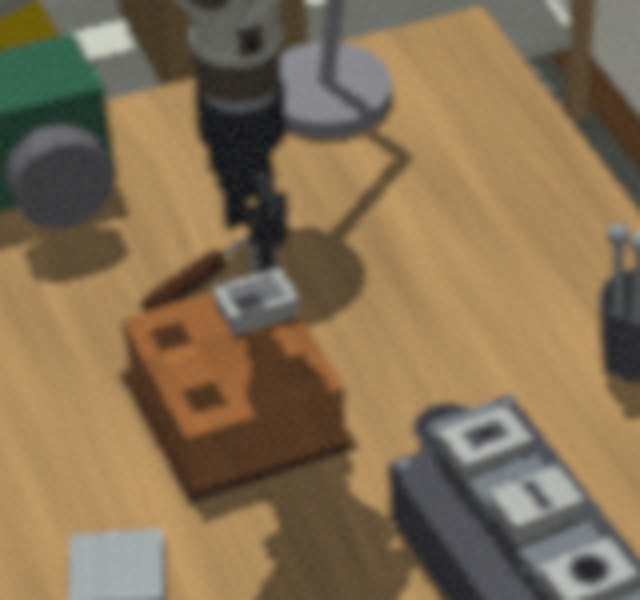

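>>> move_arm([
  [[0.01,-0.035,0.02,0,-0.01,0.01,-0.4],[0.021,-0.07,0.01,0,-0.01,0.01,-0.4],[0.021,-0.07,0.003,0,0,0.01,-0.4],[0.021,-0.07,0.003,0,0,0.01,-0.4],[0.021,-0.07,0.003,0,0,0.01,-0.4],[0.021,-0.07,0.003,0,0,0.01,-0.4],[0.021,-0.07,0.003,0,0,0.01,-0.4],[0.021,-0.07,0.003,0,0,0.01,-0.4]],
])

```text
clock: 26.22
eef_pos: [0.6085, 0.1223, 0.2062]
tool_rot: [-0.043, 0.999, 0.006, 0.014]
ft_force: [0.3, 1.1, 0.3]
grip_width: 0.0598
```

>>> move_arm([
  [[0.021,-0.07,0.003,0,0,0.01,-0.4],[0.021,-0.07,0,0,0,0.01,-0.4],[0.021,-0.07,0,0,0,0,-0.4],[0.021,-0.07,0,0,0,0,-0.4],[0.01,-0.035,0,0,0,0,-0.4],[0,0,0,0,0,0,-0.4]],
])

```text
clock: 26.72
eef_pos: [0.6604, -0.052, 0.2115]
tool_rot: [-0.043, 0.999, 0.004, 0.019]
ft_force: [-0.1, 0.4, -0.7]
grip_width: 0.0599
```

Run:
```python
from h import *
o=st([650.8,-32.5,140],184.4)
```

```text
t 26.72 p [660.4 -52.  211.5] yaw -175.04 zax [ 0.038  0.009 -0.999] f [-0.1  0.4 -0.7] tq [0.02 0.05 0.02] w 59.9
shift units [-0.0192  0.039  -0.1429] mm [ -9.6  19.5 -71.5]
turn units [-0.017  0.073 -0.019]
```

>>> move_arm([
  [[-0.014,0.025,-0.02,-0.01,0.04,-0.015,-0.4],[-0.007,0.013,-0.05,0,0.03,0,-0.4],[0,0,-0.05,0,0,0,-0.4],[0,0,-0.015,0,0,0,-0.4],[0,0,0,0,0,0,-0.4]],
])

```text
clock: 27.13
eef_pos: [0.6518, -0.0336, 0.1457]
tool_rot: [-0.037, 0.999, 0.002, 0.005]
ft_force: [-0.2, 0.9, -0.2]
grip_width: 0.0599
```

Run:
```python
from h import *
o=st([650.8,-32.5,111],184.4)
```

```text
t 27.13 p [651.8 -33.6 145.7] yaw -175.79 zax [ 0.009  0.004 -1.   ] f [-0.2  0.9 -0.2] tq [-0.02  0.07  0.08] w 59.9
shift units [-0.0019  0.0022 -0.0694] mm [ -1.    1.1 -34.7]
turn units [-0.008  0.018  0.006]
```

>>> move_arm([
  [[-0.002,0.002,-0.02,-0.005,0.015,0.005,-0.4],[0,0,-0.025,0,0,0,-0.4],[0,0,-0.018,0,0,0,-0.4],[0,0,0,0,0,0,-0.4]],
])

```text
clock: 27.47
eef_pos: [0.6524, -0.0304, 0.1161]
tool_rot: [-0.039, 0.999, 0.001, 0.003]
ft_force: [-0.6, 0.5, 0.1]
grip_width: 0.0598
```

Run:
```python
from h import *
o=st([650.8,-32.5,111],184.4)
```

```text
t 27.47 p [652.4 -30.4 116.1] yaw -175.48 zax [ 0.006  0.001 -1.   ] f [-0.6  0.5  0.1] tq [-0.01  0.05  0.03] w 59.8
shift units [-0.0032 -0.0041 -0.0102] mm [-1.6 -2.1 -5.1]
turn units [-0.003  0.011 -0.004]
```

>>> move_arm([
  [[-0.002,-0.004,-0.009,-0.003,0.01,-0.004,-0.4],[0,0,-0.003,0,0,0,-0.4],[0,0,0,0,0,0,1],[0,0,0,0,0,0,1],[0,0,0,0,0,0,1],[0,0,0,0,0,0,1]],
])

```text
clock: 27.97
eef_pos: [0.6524, -0.0323, 0.1118]
tool_rot: [-0.039, 0.999, -0.0, 0.001]
ft_force: [0.2, 0.2, -2.7]
grip_width: 0.0421
```

Run:
```python
from h import *
o=st([650.8,-32.5,111],184.4)
```

```text
t 27.97 p [652.4 -32.3 111.8] yaw -175.59 zax [ 0.003 -0.    -1.   ] f [ 0.2  0.2 -2.7] tq [ 0.05 -0.09  0.04] w 42.1
shift units [-0.0031 -0.0003 -0.0016] mm [-1.6 -0.2 -0.8]
turn units [ 0.001  0.005 -0.   ]
```

>>> move_arm([
  [[0,0,0.01,0,0,0,1],[0,0,0.02,0,0,0,1],[0,0,0.03,0,0,0,1],[0,0,0.04,0,0,0,1],[0,0,0.05,0,0,0,1],[0,0,0.04,0,0,0,1],[0,0,0.02,0,0,0,1]],
])

```text
clock: 28.55
eef_pos: [0.6512, -0.0322, 0.2191]
tool_rot: [-0.038, 0.999, 0.0, -0.001]
ft_force: [-0.8, 0.1, -2.2]
grip_width: 0.0425
```

Run:
```python
from h import *
from workcell import *
o=st([531.5,311.6,190],181.5)
c=camera("side"); cv2.imwrite("pics/s25.png",cv2.resize(c["pixels"][120:290,270:430,::-1],None,fx=3,fy=3,interpolation=cv2.INTER_CUBIC))
```

```text
t 28.55 p [651.2 -32.2 219.1] yaw -175.60 zax [-0.002  0.    -1.   ] f [-0.8  0.1 -2.2] tq [ 0.01 -0.07 -0.05] w 42.5
shift units [-0.2393  0.6876 -0.0581] mm [-119.7  343.8  -29.1]
turn units [-0.001 -0.004 -0.097]
```

View pics/s25.png

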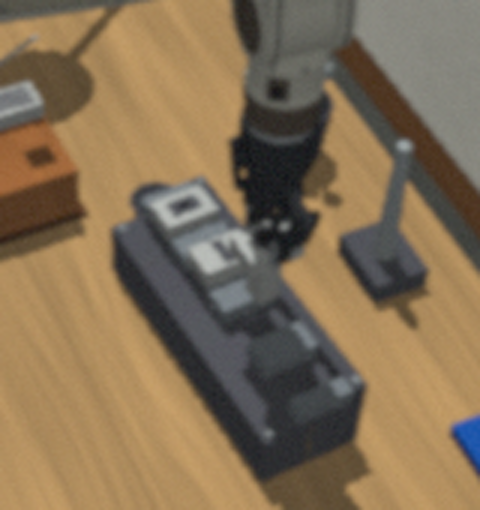

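>>> move_arm([
  [[-0.012,0.035,0,0,0,-0.01,1],[-0.024,0.07,0,0,0,-0.01,1],[-0.024,0.07,0,0,0,-0.01,1],[-0.024,0.07,0,0,0,-0.01,1],[-0.024,0.07,0,0,0,-0.01,1],[-0.024,0.07,0,0,0,-0.01,1],[-0.024,0.07,0,0,0,-0.01,1],[-0.024,0.07,0,0,0,-0.01,1]],
])

```text
clock: 29.27
eef_pos: [0.5588, 0.2283, 0.2274]
tool_rot: [-0.007, 1.0, -0.002, 0.004]
ft_force: [0.5, 0.3, -2.3]
grip_width: 0.0421
```

>>> move_arm([
  [[-0.024,0.07,0,0,0,-0.01,1],[-0.02,0.06,0,0,0,0,1],[-0.01,0.03,0,0,0,0,1],[0,0,0,0,0,0,1]],
])

```text
clock: 29.6
eef_pos: [0.5246, 0.3187, 0.2287]
tool_rot: [-0.009, 1.0, -0.001, 0.003]
ft_force: [-0.1, 0.4, -1.4]
grip_width: 0.0423
```

Run:
```python
from h import *
o=st([531.5,311.6,190],181.5)
```

```text
t 29.60 p [524.6 318.7 228.7] yaw -179.00 zax [ 0.006 -0.003 -1.   ] f [-0.1  0.4 -1.4] tq [ 0.04 -0.03  0.02] w 42.3
shift units [ 0.0138 -0.0141 -0.0774] mm [  6.9  -7.1 -38.7]
turn units [0.005 0.012 0.017]
```

>>> move_arm([
  [[0.01,-0.01,-0.02,0,0.01,0.015,1],[0.003,-0.002,-0.05,0,0,0,1],[0,0,-0.04,0,0,0,1],[0,0,-0.01,0,0,0,1],[0,0,0,0,0,0,1]],
])

```text
clock: 30.02
eef_pos: [0.5325, 0.3085, 0.1668]
tool_rot: [-0.013, 1.0, -0.002, 0.001]
ft_force: [-0.0, 1.0, -2.2]
grip_width: 0.0422
```

Run:
```python
from h import *
o=st([531.5,311.6,157],181.5)
```

```text
t 30.02 p [532.5 308.5 166.8] yaw -178.48 zax [ 0.002 -0.005 -1.   ] f [-0.   1.  -2.2] tq [0.02 0.04 0.03] w 42.2
shift units [-0.002   0.0063 -0.0196] mm [-1.   3.1 -9.8]
turn units [ 0.009  0.005 -0.001]
```

>>> move_arm([
  [[-0.002,0.006,-0.008,0.008,0,0,1],[0,0.002,-0.008,0,0,0,1],[0,0,-0.006,0,0,0,1],[0,0,0,0,0,0,1]],
])

```text
clock: 30.35
eef_pos: [0.5337, 0.3095, 0.1564]
tool_rot: [-0.011, 1.0, -0.0, 0.002]
ft_force: [-0.0, -0.0, -2.1]
grip_width: 0.0422
```

Run:
```python
from h import *
o=st([531.5,311.6,95],181.5)
```

```text
t 30.35 p [533.7 309.5 156.4] yaw -178.77 zax [ 0.004 -0.001 -1.   ] f [-0.  -0.  -2.1] tq [ 0.   -0.   -0.01] w 42.2
shift units [-0.0043  0.0042 -0.1228] mm [ -2.2   2.1 -61.4]
turn units [0.001 0.007 0.009]
```

>>> move_arm([
  [[-0.005,0.006,0,0,0.007,0.009,1],[0,0,-0.008,0,0,0,1],[0,0,-0.012,0,0,0,1]],
])

```text
clock: 30.6
eef_pos: [0.5328, 0.3137, 0.149]
tool_rot: [-0.013, 1.0, 0.001, 0.002]
ft_force: [0.0, -0.2, -1.8]
grip_width: 0.0424
```

Run:
```python
from h import *
o=st([531.5,311.6,95],181.5)
```

```text
t 30.60 p [532.8 313.7 149. ] yaw -178.48 zax [ 0.005  0.003 -1.   ] f [ 0.  -0.2 -1.8] tq [ 0.04  0.04 -0.02] w 42.4
shift units [-0.0026 -0.0042 -0.108 ] mm [ -1.3  -2.1 -54. ]
turn units [-0.005  0.009 -0.001]
```

>>> move_arm([
  [[-0.002,-0.003,-0.014,-0.003,0.008,0,1],[-0.001,0,-0.018,0,0,0,1],[0,0,-0.02,0,0,0,1]],
])

```text
clock: 30.85
eef_pos: [0.5313, 0.3132, 0.1229]
tool_rot: [-0.014, 1.0, 0.002, 0.001]
ft_force: [0.1, -0.2, -1.8]
grip_width: 0.0423
```

Run:
```python
from h import *
o=st([531.5,311.6,95],181.5)
```

```text
t 30.85 p [531.3 313.2 122.9] yaw -178.41 zax [ 0.002  0.003 -1.   ] f [ 0.1 -0.2 -1.8] tq [-0.01  0.07 -0.03] w 42.3
shift units [ 0.0005 -0.0033 -0.0559] mm [  0.2  -1.6 -27.9]
turn units [-0.006  0.004 -0.003]
```

>>> move_arm([
  [[0,-0.001,-0.018,0,0,0,1],[0,0,-0.016,0,0,0,1],[0,0,-0.012,0,0,0,1],[0,0,-0.006,0,0,0,1]],
])

```text
clock: 31.18
eef_pos: [0.53, 0.3118, 0.0936]
tool_rot: [-0.014, 1.0, 0.0, 0.0]
ft_force: [-10.8, -5.0, 36.6]
grip_width: 0.0424
```

Run:
```python
from h import *
o=st([531.5,311.6,95],181.5)
```

```text
t 31.18 p [530.  311.8  93.6] yaw -178.37 zax [ 0.     0.001 -1.   ] f [-10.8  -5.   36.6] tq [-1.76  2.3   0.17] w 42.4
shift units [ 0.0031 -0.0003  0.0028] mm [ 1.5 -0.2  1.4]
turn units [-0.002  0.    -0.004]
```

>>> move_arm([
  [[0,0,0.003,0,0,0,0],[0,0,0.001,0,0,0,-0.4],[0,0,0.001,0,0,0,-0.4],[0,0,0.01,0,0,0,-0.4],[0,0,0.04,0,0,0,-0.4],[0,0,0.06,0,0,0,-0.4],[0.01,-0.03,0.05,0,0,0,-0.4]],
])

```text
clock: 31.77
eef_pos: [0.5314, 0.2967, 0.1721]
tool_rot: [-0.016, 1.0, -0.002, -0.005]
ft_force: [1.3, 0.6, 0.3]
grip_width: 0.0596
```

Run:
```python
from h import *
from workcell import *
o=st([644.2,52.3,160],184.4)
c=camera("side"); cv2.imwrite("pics/s26.png",cv2.resize(c["pixels"][80:290,210:400,::-1],None,fx=3,fy=3,interpolation=cv2.INTER_CUBIC))
```

```text
t 31.77 p [531.4 296.7 172.1] yaw -178.21 zax [-0.009 -0.004 -1.   ] f [1.3 0.6 0.3] tq [-0.02 -0.   -0.05] w 59.6
shift units [ 0.2255 -0.4888 -0.0242] mm [ 112.8 -244.4  -12.1]
turn units [ 0.008 -0.018  0.087]
```

View pics/s26.png

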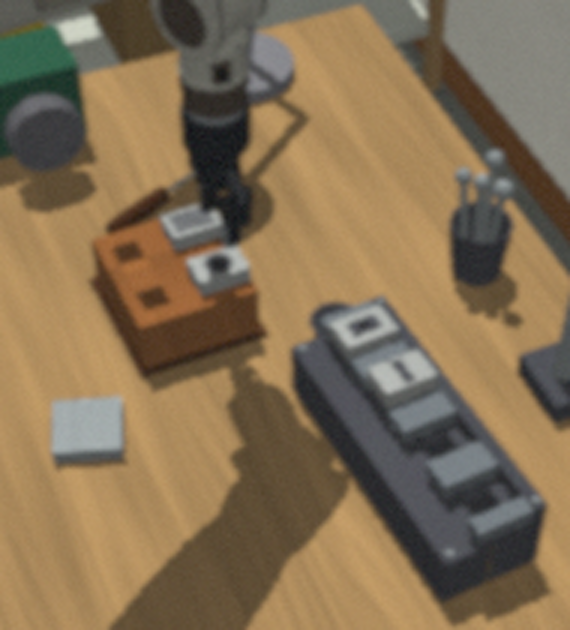

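>>> move_arm([
  [[0.02,-0.05,0.01,0.005,-0.01,0.015,-0.4],[0.03,-0.065,0,0,-0.01,0.015,-0.4],[0.03,-0.065,0,0,0,0.015,-0.4],[0.03,-0.065,0,0,0,0.015,-0.4],[0.03,-0.065,0,0,0,0.015,-0.4],[0.03,-0.065,0,0,0,0.01,-0.4],[0.02,-0.04,0,0,0,0,-0.4],[0,0,0,0,0,0,-0.4]],
])

```text
clock: 32.48
eef_pos: [0.6375, 0.0791, 0.1903]
tool_rot: [-0.039, 0.999, 0.002, 0.013]
ft_force: [-0.4, 0.5, -0.0]
grip_width: 0.0595
```

Run:
```python
from h import *
o=st([644.2,52.3,140],184.4)
```

```text
t 32.48 p [637.5  79.1 190.3] yaw -175.52 zax [ 0.026  0.005 -1.   ] f [-0.4  0.5 -0. ] tq [0.05 0.07 0.  ] w 59.5
shift units [ 0.0134 -0.0535 -0.1005] mm [  6.7 -26.8 -50.3]
turn units [-0.01   0.05  -0.003]
```

>>> move_arm([
  [[0.01,-0.035,0,-0.005,0.03,0,-0.4],[0.005,-0.018,-0.03,0,0.02,0,-0.4],[0,0,-0.05,0,0,0,-0.4],[0,0,0,0,0,0,-0.4]],
])

```text
clock: 32.82
eef_pos: [0.6469, 0.05, 0.1489]
tool_rot: [-0.037, 0.999, 0.002, 0.002]
ft_force: [-1.3, -0.1, -1.6]
grip_width: 0.0602
```

Run:
```python
from h import *
o=st([644.2,52.3,116],184.4)
```

```text
t 32.82 p [646.9  50.  148.9] yaw -175.76 zax [ 0.003  0.004 -1.   ] f [-1.3 -0.1 -1.6] tq [-0.08  0.09  0.  ] w 60.2
shift units [-0.0054  0.0047 -0.0657] mm [ -2.7   2.3 -32.9]
turn units [-0.008  0.005  0.005]
```

>>> move_arm([
  [[-0.006,0.003,-0.02,-0.005,0.005,0.003,-0.4],[-0.001,0,-0.025,0,0,0,-0.4],[0,0,-0.015,0,0,0,-0.4],[0,0,0,0,0,0,-0.4]],
])

```text
clock: 33.15
eef_pos: [0.6413, 0.0543, 0.1157]
tool_rot: [-0.039, 0.999, 0.001, -0.002]
ft_force: [-0.1, 0.6, -1.9]
grip_width: 0.0595
```

Run:
```python
from h import *
o=st([644.2,52.3,116],184.4)
```

```text
t 33.15 p [641.3  54.3 115.7] yaw -175.52 zax [-0.004  0.003 -1.   ] f [-0.1  0.6 -1.9] tq [-0.04 -0.03  0.  ] w 59.5
shift units [ 0.0058 -0.004   0.0006] mm [ 2.9 -2.   0.3]
turn units [-0.005 -0.008 -0.003]
```

>>> move_arm([
  [[0.006,-0.004,-0.004,-0.004,-0.008,-0.003,-0.4],[0.001,0,-0.002,0,0,0,-0.4],[0,0,0,0,0,0,1],[0,0,0,0,0,0,1],[0,0,0,0,0,0,1],[0,0,0,0,0,0,1]],
])

```text
clock: 33.65
eef_pos: [0.6453, 0.0537, 0.1138]
tool_rot: [-0.039, 0.999, -0.0, 0.0]
ft_force: [0.1, -0.3, -1.1]
grip_width: 0.0425
```

Run:
```python
from h import *
o=st([644.2,52.3,116],184.4)
```

```text
t 33.65 p [645.3  53.7 113.8] yaw -175.50 zax [ 0.001  0.    -1.   ] f [ 0.1 -0.3 -1.1] tq [-0.03 -0.02 -0.01] w 42.5
shift units [-0.0022 -0.0027  0.0043] mm [-1.1 -1.4  2.2]
turn units [-0.     0.002 -0.003]
```

>>> move_arm([
  [[0,0,0.01,0,0,0,1],[0,0,0.02,0,0,0,1],[0,0,0.03,0,0,0,1],[0,0,0.04,0,0,0,1],[0,0,0.05,0,0,0,1],[0,0,0.04,0,0,0,1],[0,0,0.02,0,0,0,1]],
])

```text
clock: 34.23
eef_pos: [0.644, 0.0539, 0.2223]
tool_rot: [-0.039, 0.999, 0.001, -0.002]
ft_force: [0.1, -0.2, -2.4]
grip_width: 0.0423
```

Run:
```python
from h import *
from workcell import *
o=st([442.7,394.4,190],181.5)
c=camera("side"); cv2.imwrite("pics/s27.png",cv2.resize(c["pixels"][80:290,210:400,::-1],None,fx=3,fy=3,interpolation=cv2.INTER_CUBIC))
```

```text
t 34.23 p [644.   53.9 222.3] yaw -175.49 zax [-0.003  0.001 -1.   ] f [ 0.1 -0.2 -2.4] tq [ 0.02 -0.07 -0.03] w 42.3
shift units [-0.4025  0.681  -0.0646] mm [-201.3  340.5  -32.3]
turn units [-0.002 -0.006 -0.1  ]
```

View pics/s27.png

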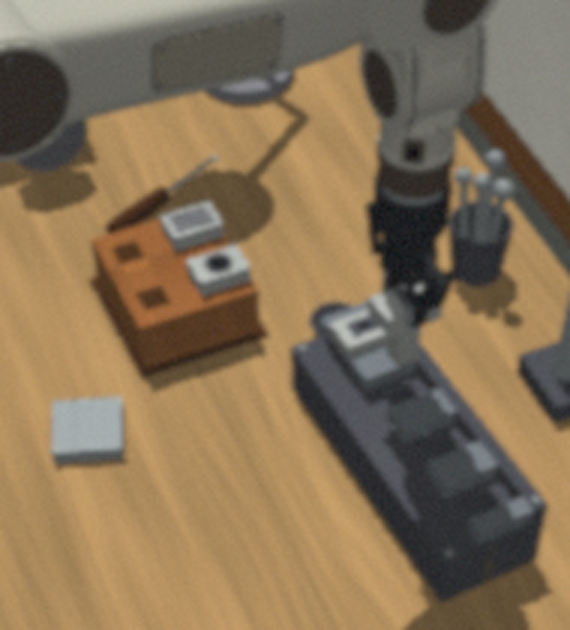

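>>> move_arm([
  [[-0.02,0.034,0,0,0,-0.01,1],[-0.04,0.068,0,0,0,-0.01,1],[-0.04,0.068,0,0,0,-0.01,1],[-0.04,0.068,0,0,0,-0.01,1],[-0.04,0.068,0,0,0,-0.01,1],[-0.04,0.068,0,0,0,-0.01,1],[-0.04,0.068,0,0,0,-0.01,1],[-0.04,0.068,0,0,0,-0.01,1]],
])

```text
clock: 34.95
eef_pos: [0.4916, 0.3076, 0.2296]
tool_rot: [-0.008, 1.0, -0.0, 0.004]
ft_force: [0.8, -0.7, -2.4]
grip_width: 0.0421
```

>>> move_arm([
  [[-0.04,0.068,0,0,0,-0.01,1],[-0.03,0.06,0,0,0,0,1],[-0.02,0.03,0,0,0,0,1],[0,0,0,0,0,0,1]],
])

```text
clock: 35.28
eef_pos: [0.4369, 0.3963, 0.2308]
tool_rot: [-0.01, 1.0, 0.001, 0.002]
ft_force: [0.2, -0.8, -1.7]
grip_width: 0.0423
```

Run:
```python
from h import *
o=st([443.8,394.4,160],181.5)
```

```text
t 35.28 p [436.9 396.3 230.8] yaw -178.82 zax [ 0.005  0.003 -1.   ] f [ 0.2 -0.8 -1.7] tq [-0.03 -0.01 -0.02] w 42.3
shift units [ 0.0138 -0.0037 -0.1415] mm [  6.9  -1.9 -70.8]
turn units [-0.005  0.009  0.011]
```

>>> move_arm([
  [[0.01,-0.003,-0.02,0,0.008,0.01,1],[0.003,0,-0.05,0,0,0,1],[0,0,-0.05,0,0,0,1],[0,0,-0.01,0,0,0,1],[0,0,0,0,0,0,1]],
])

```text
clock: 35.7
eef_pos: [0.445, 0.3925, 0.1639]
tool_rot: [-0.014, 1.0, 0.001, 0.001]
ft_force: [0.2, 0.2, -3.0]
grip_width: 0.0427
```

Run:
```python
from h import *
o=st([443.8,394.4,154],181.5)
```

```text
t 35.70 p [445.  392.5 163.9] yaw -178.43 zax [ 0.003  0.003 -1.   ] f [ 0.2  0.2 -3. ] tq [-0.05  0.01 -0.01] w 42.7
shift units [-0.0025  0.0037 -0.0198] mm [-1.2  1.9 -9.9]
turn units [-0.005  0.005 -0.002]
```

>>> move_arm([
  [[-0.003,0.004,-0.01,-0.004,0.004,0,1],[-0.001,0.001,-0.01,0,0,0,1],[0,0,0,0,0,0,1]],
])

```text
clock: 35.95
eef_pos: [0.445, 0.3929, 0.1541]
tool_rot: [-0.012, 1.0, -0.0, 0.0]
ft_force: [-0.2, 0.3, -2.9]
grip_width: 0.0429
```

Run:
```python
from h import *
o=st([443.8,394.4,94],181.5)
```

```text
t 35.95 p [445.  392.9 154.1] yaw -178.68 zax [ 0.001 -0.    -1.   ] f [-0.2  0.3 -2.9] tq [-0.01  0.07  0.01] w 42.9
shift units [-0.0025  0.003  -0.1203] mm [ -1.2   1.5 -60.1]
turn units [0.    0.001 0.006]
```

>>> move_arm([
  [[-0.003,0.003,-0.012,0,0,0.004,1],[-0.001,0.001,-0.014,0,0,0,1],[0,0,-0.016,0,0,0,1]],
])

```text
clock: 36.2
eef_pos: [0.4453, 0.3966, 0.1366]
tool_rot: [-0.012, 1.0, 0.003, 0.003]
ft_force: [-15.4, -9.7, 61.1]
grip_width: 0.0427
```

Run:
```python
from h import *
o=st([443.8,394.4,92],181.5)
```

```text
t 36.20 p [445.3 396.6 136.6] yaw -178.60 zax [ 0.007  0.006 -1.   ] f [-15.4  -9.7  61.1] tq [-2.45  3.03 -0.1 ] w 42.7
shift units [-0.003  -0.0043 -0.0893] mm [ -1.5  -2.2 -44.6]
turn units [-0.011  0.013  0.003]
```

>>> move_arm([
  [[0,0,0.02,0,0,0,1],[0,0,0.02,0,0,0,1],[0,0,0.005,0,0,0,1]],
])

```text
clock: 36.45
eef_pos: [0.4445, 0.3965, 0.1594]
tool_rot: [-0.013, 1.0, 0.003, 0.003]
ft_force: [-0.0, 1.0, -1.9]
grip_width: 0.0422
```

Run:
```python
from h import *
from workcell import *
o=st([443.8,394.4,92],181.5)
c=camera("side"); np.savez("side8.npz",**c);cv2.imwrite("pics/s28.png",cv2.resize(c["pixels"][80:220,190:330,::-1],None,fx=5,fy=5,interpolation=cv2.INTER_CUBIC))
c=camera("top"); np.savez("top8.npz",**c);cv2.imwrite("pics/t28.png",cv2.resize(c["pixels"][170:290,110:260,::-1],None,fx=5,fy=5,interpolation=cv2.INTER_CUBIC))
```

```text
t 36.45 p [444.5 396.5 159.4] yaw -178.54 zax [ 0.006  0.005 -1.   ] f [-0.   1.  -1.9] tq [ 0.04  0.02 -0.  ] w 42.2
shift units [-0.0014 -0.0043 -0.1348] mm [ -0.7  -2.1 -67.4]
turn units [-0.01   0.011  0.001]
```

View pics/s28.png

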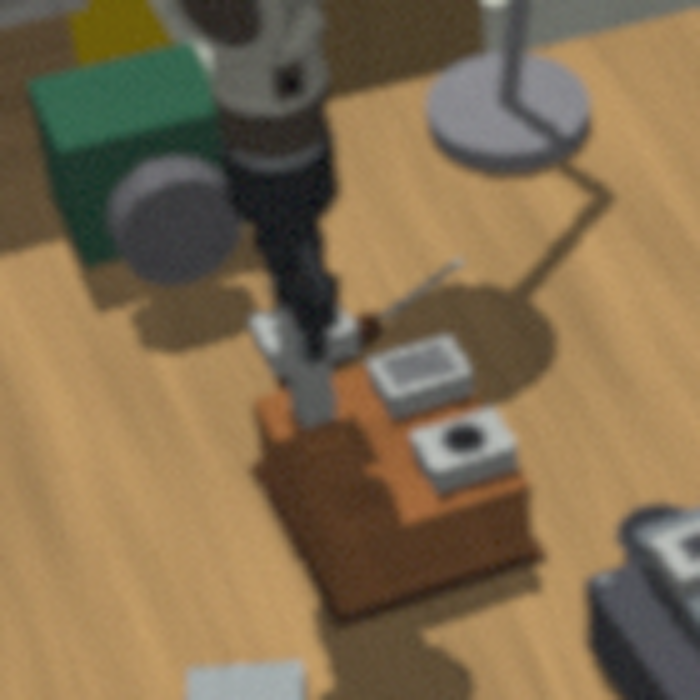

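View pics/t28.png

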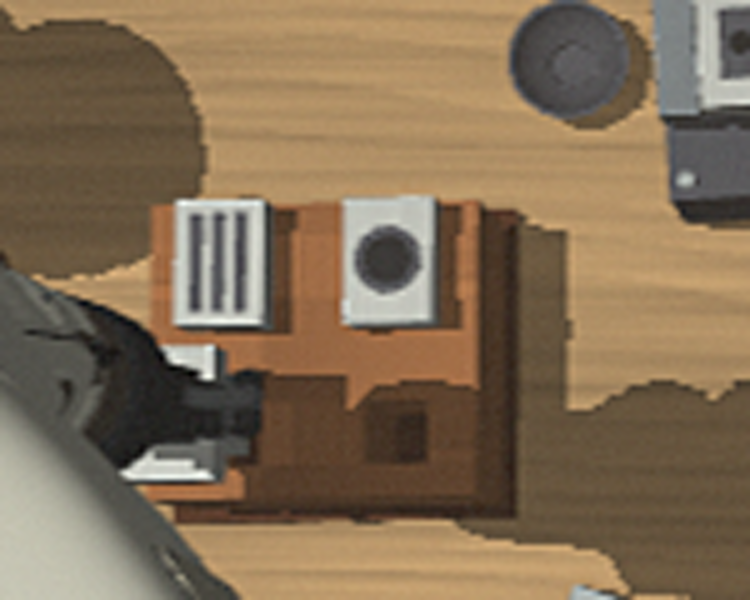

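Run:
```python
from h import *
c=dict(np.load("top8.npz")); W=cloud(c); p=c["pixels"].astype(int)
hsv=cv2.cvtColor(c["pixels"],cv2.COLOR_RGB2HSV).astype(int)
m=np.zeros((480,640),bool); m[236:270,132:158]=1
m&=(hsv[...,2]>185)&(hsv[...,1]<30)
v,u=np.where(m); P=W[m]*1000
for a in(0,1):
    s=(v<252) if a==0 else (v>=252)
    print(a,s.sum(),np.round(np.nanmedian(P[s],0),1), np.round(P[s].min(0)), np.round(P[s].max(0)))
# placed dies heights
for r in((212,232,148,160),(212,232,182,194)):
    q=W[r[0]:r[1],r[2]:r[3]]*1000; print(np.round(np.nanmedian(q.reshape(-1,3),0),1))
```

```text
0 38 [471.4 385.1 166.1] [462. 376. 157.] [477. 400. 170.]
1 55 [417.  396.4 165.9] [414. 377. 160.] [424. 415. 171.]
[527.6 396.   96.8]
[530.  311.1  97.1]
```

Run:
```python
from h import *
c=dict(np.load("side8.npz"))
for z in(75,84,98): 
  for d in((-13,-13),(13,-13),(13,13)): print(z,d,[round((a-b)*5) for a,b in zip(proj(c,[(443.4+d[0])/1000,(396.5+d[1])/1000,z/1000]),(190,80))])
for dx in(-32,32):
  for dy in (-22,22):
    print("head top",dx,dy,[round((a-b)*5) for a,b in zip(proj(c,[(443.4+dx)/1000,(396.5+dy)/1000,.166]),(190,80))])
t=dict(np.load("top8.npz"));hsv=cv2.cvtColor(t["pixels"],cv2.COLOR_RGB2HSV).astype(int)
m=np.zeros((480,640),bool); m[205:240,140:202]=1
m&=(hsv[...,2]>175)&(hsv[...,1]<50)
m=cv2.morphologyEx(m.astype(np.uint8),cv2.MORPH_CLOSE,np.ones((11,11)))>0
for r in comps(t,m,.097,100): print(r)
```

```text
75 (-13, -13) [296, 434]
75 (13, -13) [330, 424]
75 (13, 13) [318, 402]
84 (-13, -13) [294, 425]
84 (13, -13) [329, 415]
84 (13, 13) [317, 392]
98 (-13, -13) [293, 411]
98 (13, -13) [327, 401]
98 (13, 13) [315, 378]
head top -32 -22 [261, 353]
head top -32 22 [241, 314]
head top 32 -22 [349, 329]
head top 32 22 [328, 291]
(((529.35693359375, 313.4568786621094), (62.46701431274414, 42.27232360839844), 2.0285756587982178), np.int32(419))
(((520.7910766601562, 397.2511901855469), (43.90617752075195, 74.18440246582031), 89.09268951416016), np.int32(475))
```

>>> move_arm([
  [[-0.002,-0.006,0,-0.01,0.01,0,1],[0,0,-0.006,0,0,0,1],[0,0,0,0,0,0,1]],
])

```text
clock: 36.8
eef_pos: [0.4432, 0.3931, 0.1548]
tool_rot: [-0.013, 1.0, -0.001, -0.0]
ft_force: [-0.1, -0.2, -2.6]
grip_width: 0.0424
```

Run:
```python
from h import *
o=st([443.8,394.4,92],181.5)
```

```text
t 36.80 p [443.2 393.1 154.8] yaw -178.54 zax [-0.    -0.001 -1.   ] f [-0.1 -0.2 -2.6] tq [-0.07  0.04  0.03] w 42.4
shift units [ 0.0012  0.0027 -0.1256] mm [  0.6   1.3 -62.8]
turn units [ 0.003 -0.001  0.001]
```

>>> move_arm([
  [[0,0,-0.006,0,0,0,1],[0,0,-0.006,0,0,0,1],[0,0,-0.006,0,0,0,1]],
])

```text
clock: 37.05
eef_pos: [0.4443, 0.3933, 0.15]
tool_rot: [-0.013, 1.0, 0.0, 0.002]
ft_force: [-5.6, -4.1, 21.8]
grip_width: 0.0424
```

Run:
```python
from h import *
o=st([443.8,394.4,92],181.5)
```

```text
t 37.05 p [444.3 393.3 150. ] yaw -178.57 zax [ 0.004  0.001 -1.   ] f [-5.6 -4.1 21.8] tq [-1.65  1.55 -0.12] w 42.4
shift units [-0.0009  0.0022 -0.1161] mm [ -0.5   1.1 -58. ]
turn units [-0.001  0.007  0.002]
```

Run:
```python
from h import *
from workcell import *
o=st([443.8,394.4,92],181.5)
c=camera("side"); np.savez("side9.npz",**c);cv2.imwrite("pics/s29.png",cv2.resize(c["pixels"][120:200,220:310,::-1],None,fx=8,fy=8,interpolation=cv2.INTER_CUBIC))
c=camera("top"); np.savez("top9.npz",**c);cv2.imwrite("pics/t29.png",cv2.resize(c["pixels"][200:285,110:225,::-1],None,fx=6,fy=6,interpolation=cv2.INTER_CUBIC))
```

```text
t 37.05 p [444.3 393.3 150. ] yaw -178.57 zax [ 0.004  0.001 -1.   ] f [-5.6 -4.1 21.8] tq [-1.65  1.55 -0.12] w 42.4
shift units [-0.0009  0.0022 -0.1161] mm [ -0.5   1.1 -58. ]
turn units [-0.001  0.007  0.002]
```

View pics/s29.png

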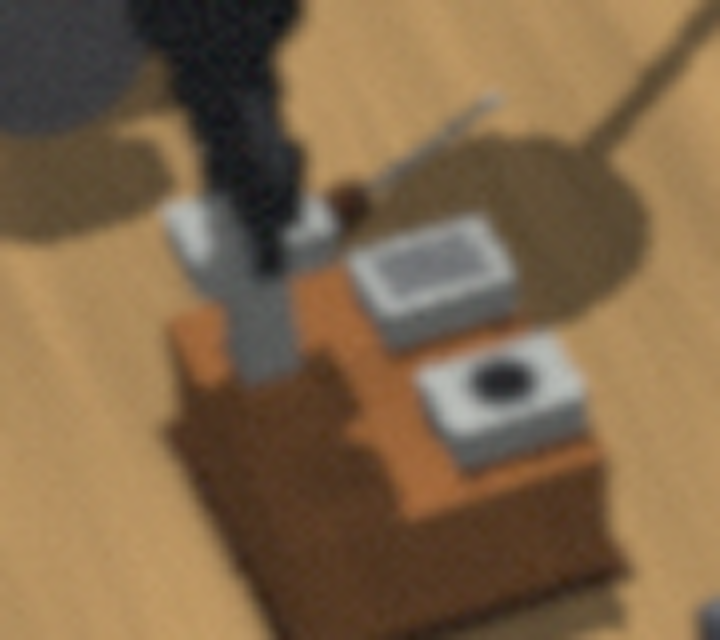

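View pics/t29.png

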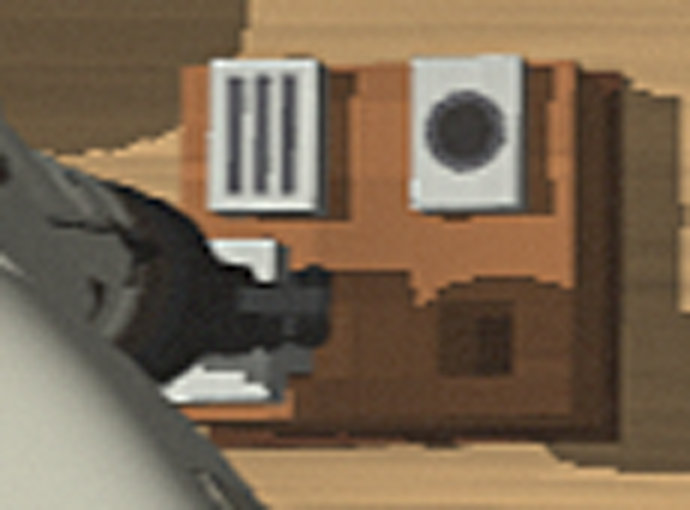

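Run:
```python
from h import *
c=dict(np.load("top9.npz"));W=cloud(c)
for z in(.150,.157,.163):
    print(z,"rows 240,402 ->",xy_at(c,150,200+240/6-.4,z),xy_at(c,150,200+402/6-.4,z),"col 283 ->",xy_at(c,110+283/6-.4,243,z),xy_at(c,110+276/6-.4,265,z))
hsv=cv2.cvtColor(c["pixels"],cv2.COLOR_RGB2HSV).astype(int)
m=np.zeros((480,640),bool); m[236:270,132:158]=1
m&=(hsv[...,2]>185)&(hsv[...,1]<30)
v,u=np.where(m); P=W[m]*1000
for s in(v<252,v>=252): print(s.sum(),np.round(np.nanmedian(P[s],0),1))
# slot D centre and rack edges for refinement
for a,b in((180,66),(578,62),(0,0)): pass
m=np.zeros((480,640),bool); m[246:266,180:200]=1; m&=(hsv[...,2]<60)
print([r for r in comps(c,m,.075,20)])
s=dict(np.load("side0.npz"))
# slots projected in side camera
for n,p in dict(A=(527.7,396.6),B=(529.9,311.6),C=(442.7,394.4),D=(444.9,309.4)).items():
    print(n,[np.round(proj(s,[(p[0]+i)/1000,(p[1]+j)/1000,.075]),1).tolist() for i,j in((-16,-16),(16,-16),(16,16),(-16,16))])
cv2.imwrite("pics/s0r.png",cv2.resize(s["pixels"][140:210,230:310,::-1],None,fx=9,fy=8.5,interpolation=cv2.INTER_CUBIC))
t=dict(np.load("top0.npz"))
im=cv2.resize(t["pixels"][195:285,125:225,::-1],None,fx=6,fy=6,interpolation=cv2.INTER_CUBIC)
for n,p in dict(A=(527.7,396.6),B=(529.9,311.6),C=(442.7,394.4),D=(444.9,309.4)).items():
    q=np.array([proj(t,[(p[0]+i)/1000,(p[1]+j)/1000,.075]) for i,j in((-16,-16),(16,-16),(16,16),(-16,16))])
    q=((q-[125,195]+.5)*6).astype(int); cv2.polylines(im,[q.reshape(-1,1,2)],True,(255,255,0),1)
cv2.imwrite("pics/rackov.png",im)
im=cv2.resize(s["pixels"][140:210,230:310,::-1],None,fx=8,fy=8,interpolation=cv2.INTER_CUBIC)
for n,p in dict(A=(527.7,396.6),B=(529.9,311.6),C=(442.7,394.4),D=(444.9,309.4)).items():
    q=np.array([proj(s,[(p[0]+i)/1000,(p[1]+j)/1000,.075]) for i,j in((-16,-16),(16,-16),(16,16),(-16,16))])
    q=((q-[230,140]+.5)*8).astype(int); cv2.polylines(im,[q.reshape(-1,1,2)],True,(255,255,0),1)
cv2.imwrite("pics/racksov.png",im)
```

```text
0.15 rows 240,402 -> [0.47663511 0.38635965] [0.41202682 0.38347389] col 283 -> [0.46862176 0.36986319] [0.41596537 0.3703545 ]
0.157 rows 240,402 -> [0.47583074 0.38424627] [0.41156097 0.38137563] col 283 -> [0.46785937 0.36783624] [0.41547888 0.36832498]
0.163 rows 240,402 -> [0.47514128 0.3824348 ] [0.41116166 0.37957712] col 283 -> [0.4672059  0.36609886] [0.41506189 0.36658539]
39 [471.  382.9 154.6]
54 [417.7 393.7 156.6]
[(((442.23016357421875, 302.8084411621094), (20.533926010131836, 12.571467399597168), 2.0403010845184326), np.int32(47))]
A [[270.6, 161.3], [278.8, 158.9], [275.7, 153.4], [267.6, 155.8]]
B [[279.5, 176.2], [287.9, 173.8], [284.6, 168.0], [276.3, 170.4]]
C [[248.6, 168.0], [257.0, 165.6], [254.1, 160.0], [245.8, 162.4]]
D [[257.0, 183.4], [265.6, 180.8], [262.6, 174.9], [254.0, 177.4]]
```

View pics/rackov.png

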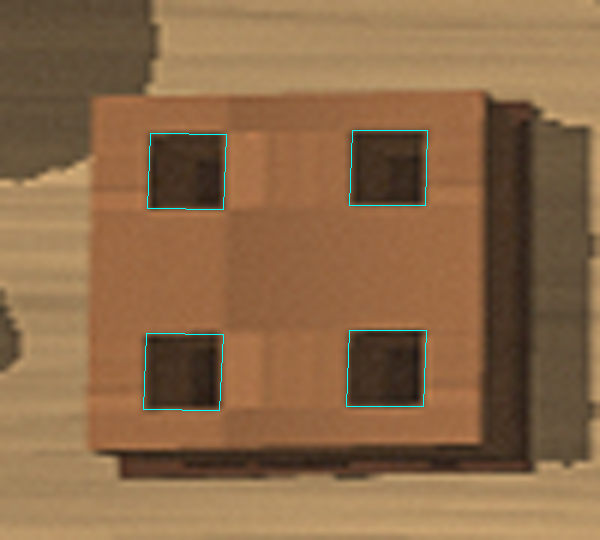

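View pics/racksov.png

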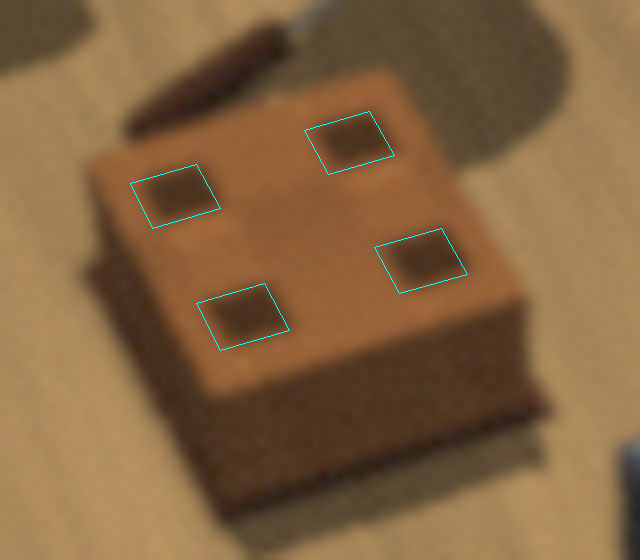

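>>> move_arm([
  [[-0.002,0,0.008,0,0.005,0,1],[-0.003,0.005,0,0,0,0,1],[0,0,0,0,0,0,1]],
])

```text
clock: 37.4
eef_pos: [0.4414, 0.3958, 0.1551]
tool_rot: [-0.012, 1.0, 0.001, 0.001]
ft_force: [-0.2, -0.5, -2.9]
grip_width: 0.0425
```

Run:
```python
from h import *
o=st([441.8,395.4,92],181.5)
```

```text
t 37.40 p [441.4 395.8 155.1] yaw -178.58 zax [ 0.002  0.002 -1.   ] f [-0.2 -0.5 -2.9] tq [-0.    0.04  0.04] w 42.5
shift units [ 0.0008 -0.0008 -0.1261] mm [  0.4  -0.4 -63.1]
turn units [-0.003  0.003  0.003]
```

>>> move_arm([
  [[0,0,-0.006,0,0,0,1],[0,0,-0.006,0,0,0,1],[0,0,-0.006,0,0,0,1],[0,0,-0.006,0,0,0,1]],
])

```text
clock: 37.73
eef_pos: [0.441, 0.3959, 0.1399]
tool_rot: [-0.013, 1.0, 0.0, 0.0]
ft_force: [1.3, 0.3, -2.4]
grip_width: 0.0424
```

Run:
```python
from h import *
o=st([441.8,395.4,92],181.5)
```

```text
t 37.73 p [441.  395.9 139.9] yaw -178.55 zax [ 0.  0. -1.] f [ 1.3  0.3 -2.4] tq [-0.04  0.02  0.02] w 42.4
shift units [ 0.0017 -0.001  -0.0959] mm [  0.8  -0.5 -47.9]
turn units [-0.001  0.     0.002]
```

>>> move_arm([
  [[0,0,-0.01,0,0,0,1],[0,0,-0.01,0,0,0,1]],
])

```text
clock: 37.9
eef_pos: [0.4408, 0.3956, 0.1282]
tool_rot: [-0.013, 1.0, -0.0, -0.0]
ft_force: [0.6, -0.3, -1.9]
grip_width: 0.0421
```

Run:
```python
from h import *
o=st([441.8,395.4,92],181.5)
```

```text
t 37.90 p [440.8 395.6 128.2] yaw -178.55 zax [-0.001 -0.001 -1.   ] f [ 0.6 -0.3 -1.9] tq [-0.01 -0.03  0.06] w 42.1
shift units [ 0.002  -0.0005 -0.0724] mm [  1.   -0.2 -36.2]
turn units [ 0.001 -0.001  0.002]
```

>>> move_arm([
  [[0.001,0,-0.014,0,0,0,1],[0,0,-0.016,0,0,0,1],[0,0,-0.016,0,0,0,1],[0,0,-0.012,0,0,0,1]],
])

```text
clock: 38.23
eef_pos: [0.4411, 0.3952, 0.0953]
tool_rot: [-0.013, 1.0, -0.001, -0.001]
ft_force: [-0.8, -0.2, -4.0]
grip_width: 0.0424
```

Run:
```python
from h import *
o=st([441.8,395.4,92],181.5)
```

```text
t 38.23 p [441.1 395.2  95.3] yaw -178.56 zax [-0.002 -0.002 -1.   ] f [-0.8 -0.2 -4. ] tq [-0.02  0.    0.  ] w 42.4
shift units [ 0.0014  0.0003 -0.0065] mm [ 0.7  0.2 -3.3]
turn units [ 0.003 -0.003  0.002]
```

>>> move_arm([
  [[0,0,-0.006,0,0,0,1],[0,0,-0.006,0,0,0,1]],
])

```text
clock: 38.4
eef_pos: [0.4407, 0.395, 0.0916]
tool_rot: [-0.013, 1.0, -0.001, -0.001]
ft_force: [-10.0, -10.0, 35.0]
grip_width: 0.0427
```

Run:
```python
from h import *
o=st([441.8,395.4,92],181.5)
```

```text
t 38.40 p [440.7 395.   91.6] yaw -178.56 zax [-0.002 -0.001 -1.   ] f [-10. -10.  35.] tq [-1.46  1.75  0.07] w 42.7
shift units [0.0023 0.0009 0.0007] mm [1.1 0.4 0.4]
turn units [ 0.002 -0.003  0.002]
```

>>> move_arm([
  [[0,0,0.003,0,0,0,0],[0,0,0.001,0,0,0,-0.4],[0,0,0.001,0,0,0,-0.4],[0,0,0.01,0,0,0,-0.4],[0,0,0.04,0,0,0,-0.4],[0,0,0.06,0,0,0,-0.4],[0.01,-0.02,0.06,0,0,0,-0.4],[0.03,-0.05,0.03,0,0,0,-0.4]],
])

```text
clock: 39.07
eef_pos: [0.4575, 0.362, 0.1957]
tool_rot: [-0.016, 1.0, -0.001, -0.003]
ft_force: [1.3, 0.2, 0.1]
grip_width: 0.0601
```

Run:
```python
from h import *
o=st([637.7,137,150],184.4)
```

```text
t 39.07 p [457.5 362.  195.7] yaw -178.16 zax [-0.006 -0.002 -1.   ] f [1.3 0.2 0.1] tq [-0.03 -0.02 -0.01] w 60.1
shift units [ 0.3603 -0.45   -0.0915] mm [ 180.2 -225.   -45.7]
turn units [ 0.005 -0.011  0.085]
```

>>> move_arm([
  [[0.048,-0.06,0,0,0,0.012,-0.4],[0.048,-0.06,0,0,0,0.012,-0.4],[0.048,-0.06,0,0,0,0.012,-0.4],[0.048,-0.06,0,0,0,0.012,-0.4],[0.048,-0.06,0,0,0,0.012,-0.4],[0.048,-0.06,0,0,0,0.012,-0.4],[0.03,-0.04,0,0,0,0,-0.4],[0,0,0,0,0,0,-0.4]],
])

```text
clock: 39.73
eef_pos: [0.6281, 0.1528, 0.2061]
tool_rot: [-0.037, 0.999, 0.003, 0.006]
ft_force: [-0.3, 0.1, -0.0]
grip_width: 0.0599
```

Run:
```python
from h import *
o=st([637.7,137,140],184.4)
```

```text
t 39.73 p [628.1 152.8 206.1] yaw -175.73 zax [ 0.013  0.006 -1.   ] f [-0.3  0.1 -0. ] tq [-0.   -0.03  0.02] w 59.9
shift units [ 0.0191 -0.0315 -0.1323] mm [  9.6 -15.8 -66.1]
turn units [-0.011  0.024  0.004]
```

>>> move_arm([
  [[0.014,-0.022,-0.01,-0.008,0.015,0.004,-0.4],[0.005,-0.01,-0.05,0,0.008,0,-0.4],[0,0,-0.06,0,0,0,-0.4],[0,0,-0.01,0,0,0,-0.4],[0,0,0,0,0,0,-0.4]],
])

```text
clock: 40.15
eef_pos: [0.6406, 0.1349, 0.142]
tool_rot: [-0.036, 0.999, 0.002, 0.003]
ft_force: [0.1, 0.3, 0.3]
grip_width: 0.0597
```

Run:
```python
from h import *
o=st([637.7,137,111],184.4)
```

```text
t 40.15 p [640.6 134.9 142. ] yaw -175.87 zax [ 0.006  0.004 -1.   ] f [0.1 0.3 0.3] tq [ 0.03  0.01 -0.01] w 59.7
shift units [-0.0058  0.0042 -0.062 ] mm [ -2.9   2.1 -31. ]
turn units [-0.008  0.012  0.009]
```

>>> move_arm([
  [[-0.005,0.003,-0.02,-0.006,0.01,0.008,-0.4],[0,0,-0.02,0,0,0,-0.4],[0,0,-0.018,0,0,0,-0.4],[0,0,0,0,0,0,-0.4]],
])

```text
clock: 40.48
eef_pos: [0.6383, 0.1394, 0.1142]
tool_rot: [-0.04, 0.999, 0.001, 0.002]
ft_force: [-1.1, 0.1, -0.6]
grip_width: 0.0599
```

Run:
```python
from h import *
o=st([637.7,137,111],184.4)
```

```text
t 40.48 p [638.3 139.4 114.2] yaw -175.42 zax [ 0.004  0.002 -1.   ] f [-1.1  0.1 -0.6] tq [-0.02  0.1   0.03] w 59.9
shift units [-0.0013 -0.0047 -0.0064] mm [-0.6 -2.4 -3.2]
turn units [-0.004  0.008 -0.006]
```

>>> move_arm([
  [[-0.001,-0.005,-0.005,-0.003,0.007,-0.005,-0.4],[0,0,-0.002,0,0,0,-0.4],[0,0,0,0,0,0,1],[0,0,0,0,0,0,1],[0,0,0,0,0,0,1],[0,0,0,0,0,0,1]],
])

```text
clock: 40.98
eef_pos: [0.6382, 0.1375, 0.1121]
tool_rot: [-0.039, 0.999, 0.0, 0.001]
ft_force: [-0.1, 0.1, -2.7]
grip_width: 0.0425
```

Run:
```python
from h import *
o=st([637.7,137,111],184.4)
```

```text
t 40.98 p [638.2 137.5 112.1] yaw -175.51 zax [ 0.002  0.001 -1.   ] f [-0.1  0.1 -2.7] tq [ 0.08 -0.07  0.05] w 42.5
shift units [-0.001  -0.0011 -0.0021] mm [-0.5 -0.5 -1.1]
turn units [-0.001  0.004 -0.003]
```

>>> move_arm([
  [[0,0,0.01,0,0,0,1],[0,0,0.02,0,0,0,1],[0,0,0.03,0,0,0,1],[0,0,0.04,0,0,0,1],[0,0,0.05,0,0,0,1],[0,0,0.04,0,0,0,1],[0,0,0.02,0,0,0,1]],
])

```text
clock: 41.57
eef_pos: [0.6371, 0.1365, 0.2168]
tool_rot: [-0.039, 0.999, -0.001, -0.002]
ft_force: [-0.1, -0.1, -2.2]
grip_width: 0.0417
```

Run:
```python
from h import *
from workcell import *
o=st([444.9,310,190],181.5)
c=camera("side"); cv2.imwrite("pics/s30.png",cv2.resize(c["pixels"][80:290,210:400,::-1],None,fx=3,fy=3,interpolation=cv2.INTER_CUBIC))
```

```text
t 41.57 p [637.1 136.5 216.8] yaw -175.57 zax [-0.004 -0.002 -1.   ] f [-0.1 -0.1 -2.2] tq [ 0.05 -0.07  0.03] w 41.7
shift units [-0.3844  0.3471 -0.0535] mm [-192.2  173.5  -26.8]
turn units [ 0.003 -0.008 -0.098]
```

View pics/s30.png

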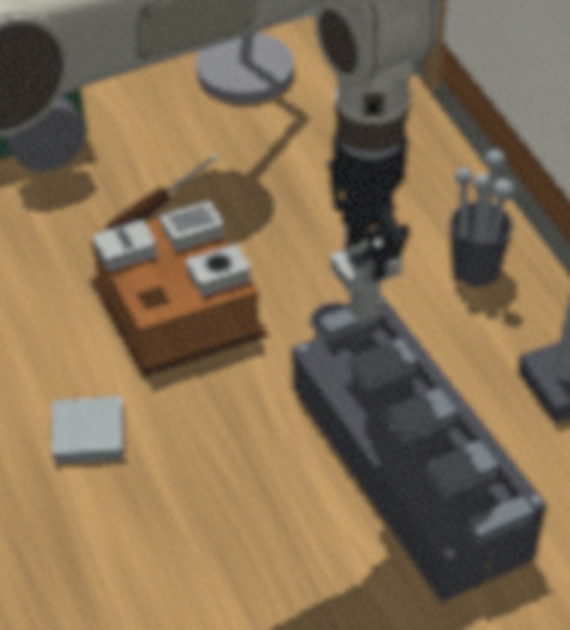

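>>> move_arm([
  [[-0.03,0.027,0,0,0,-0.01,1],[-0.054,0.048,0,0,0,-0.015,1],[-0.054,0.048,0,0,0,-0.015,1],[-0.054,0.048,0,0,0,-0.015,1],[-0.054,0.048,0,0,0,-0.015,1],[-0.054,0.048,0,0,0,-0.015,1],[-0.05,0.045,0,0,0,0,1],[-0.02,0.02,0,0,0,0,1]],
])

```text
clock: 42.28
eef_pos: [0.447, 0.3019, 0.2214]
tool_rot: [-0.009, 1.0, -0.001, 0.002]
ft_force: [0.2, -0.1, -1.5]
grip_width: 0.0424
```

>>> move_arm([
  [[0,0,0,0,0,0,1],[0,0,0,0,0,0,1]],
])

```text
clock: 42.45
eef_pos: [0.443, 0.3042, 0.2219]
tool_rot: [-0.013, 1.0, -0.001, 0.001]
ft_force: [-0.6, 0.1, -1.9]
grip_width: 0.0426
```

Run:
```python
from h import *
o=st([443.5,310.2,165],181.5)
```

```text
t 42.45 p [443.  304.2 221.9] yaw -178.56 zax [ 0.002 -0.001 -1.   ] f [-0.6  0.1 -1.9] tq [-0.02 -0.02  0.04] w 42.6
shift units [ 0.0009  0.012  -0.1138] mm [  0.5   6.  -56.9]
turn units [0.002 0.003 0.002]
```

>>> move_arm([
  [[0.001,0.011,-0.02,0,0,0,1],[0,0.003,-0.04,0,0,0,1],[0,0,-0.04,0,0,0,1],[0,0,-0.005,0,0,0,1],[0,0,0,0,0,0,1]],
])

```text
clock: 42.87
eef_pos: [0.4474, 0.3098, 0.1669]
tool_rot: [-0.01, 1.0, -0.0, 0.003]
ft_force: [0.7, -0.2, -1.6]
grip_width: 0.0424
```

Run:
```python
from h import *
o=st([443.5,310.2,158],181.5)
```

```text
t 42.87 p [447.4 309.8 166.9] yaw -178.88 zax [ 0.005 -0.    -1.   ] f [ 0.7 -0.2 -1.6] tq [-0.01  0.02  0.02] w 42.4
shift units [-0.0077  0.0007 -0.0179] mm [-3.9  0.4 -8.9]
turn units [0.    0.01  0.013]
```

>>> move_arm([
  [[-0.008,0.001,-0.004,0,0.01,0.012,1],[0,0,-0.006,0,0,0,1],[0,0,0,0,0,0,1]],
])

```text
clock: 43.12
eef_pos: [0.4447, 0.3092, 0.1618]
tool_rot: [-0.011, 1.0, -0.0, -0.0]
ft_force: [0.1, -0.2, -2.2]
grip_width: 0.0424
```

Run:
```python
from h import *
o=st([443.5,310.2,158],181.5)
```

```text
t 43.12 p [444.7 309.2 161.8] yaw -178.69 zax [-0.001 -0.001 -1.   ] f [ 0.1 -0.2 -2.2] tq [0.01 0.04 0.01] w 42.4
shift units [-0.0025  0.0021 -0.0076] mm [-1.2  1.  -3.8]
turn units [ 0.001 -0.001  0.006]
```

>>> move_arm([
  [[-0.003,0.003,-0.006,0,0,0.004,1],[0,0,-0.006,0,0,0,1],[0,0,-0.006,0,0,0,1],[0,0,-0.006,0,0,0,1]],
])

```text
clock: 43.45
eef_pos: [0.445, 0.3118, 0.1517]
tool_rot: [-0.012, 1.0, 0.001, 0.002]
ft_force: [-0.4, -0.0, -3.2]
grip_width: 0.0424
```

Run:
```python
from h import *
o=st([443.5,310.2,94],181.5)
```

```text
t 43.45 p [445.  311.8 151.7] yaw -178.59 zax [ 0.004  0.003 -1.   ] f [-0.4 -0.  -3.2] tq [0.   0.04 0.  ] w 42.4
shift units [-0.003  -0.0031 -0.1154] mm [ -1.5  -1.6 -57.7]
turn units [-0.005  0.008  0.003]
```

>>> move_arm([
  [[-0.003,-0.002,-0.006,-0.003,0.005,0,1],[0,0,-0.008,0,0,0,1],[0,0,-0.01,0,0,0,1]],
])

```text
clock: 43.7
eef_pos: [0.4436, 0.3111, 0.1394]
tool_rot: [-0.012, 1.0, 0.001, 0.001]
ft_force: [0.2, -0.5, -2.5]
grip_width: 0.0423
```

Run:
```python
from h import *
o=st([443.5,310.2,94],181.5)
```

```text
t 43.70 p [443.6 311.1 139.4] yaw -178.57 zax [ 0.003  0.002 -1.   ] f [ 0.2 -0.5 -2.5] tq [-0.02 -0.01  0.01] w 42.3
shift units [-0.0003 -0.0018 -0.0908] mm [ -0.1  -0.9 -45.4]
turn units [-0.004  0.005  0.002]
```

>>> move_arm([
  [[0,-0.001,-0.014,0,0,0,1],[0,0,-0.018,0,0,0,1],[0,0,-0.018,0,0,0,1],[0,0,-0.018,0,0,0,1],[0,0,-0.014,0,0,0,1]],
])

```text
clock: 44.12
eef_pos: [0.4435, 0.3104, 0.0942]
tool_rot: [-0.013, 1.0, 0.001, 0.001]
ft_force: [-4.0, -6.7, 32.4]
grip_width: 0.0426
```

Run:
```python
from h import *
o=st([443.5,310.2,94],181.5)
```

```text
t 44.12 p [443.5 310.4  94.2] yaw -178.56 zax [ 0.003  0.002 -1.   ] f [-4.  -6.7 32.4] tq [-1.71  0.93  0.08] w 42.6
shift units [ 0.0001 -0.0004 -0.0004] mm [ 0.  -0.2 -0.2]
turn units [-0.003  0.006  0.002]
```

Home. Release, rise and pull clear to look over everything.

>>> move_arm([
  [[0,0,0.003,0,0,0,0],[0,0,0.001,0,0,0,-0.4],[0,0,0.001,0,0,0,-0.4],[0,0,0.01,0,0,0,-0.4],[0,0,0.04,0,0,0,-0.4],[0,0,0.06,0,0,0,-0.4],[-0.02,-0.03,0.06,0,0,0,-0.4],[-0.04,-0.06,0.04,0,0,0,-0.4]],
])

```text
clock: 44.78
eef_pos: [0.4131, 0.2666, 0.1994]
tool_rot: [-0.014, 1.0, -0.001, -0.001]
ft_force: [0.6, -0.0, 0.8]
grip_width: 0.0596
```

>>> move_arm([
  [[-0.03,-0.07,0.01,0,0,0,-0.4],[-0.03,-0.07,0.01,0,0,0,-0.4],[-0.02,-0.07,0.01,0,0,0,-0.4],[0,-0.07,0.01,0,0,0,-0.4],[0,-0.05,0,0,0,0,-0.4],[0,0,0,0,0,0,-0.4]],
])

```text
clock: 45.28
eef_pos: [0.3716, 0.0959, 0.2313]
tool_rot: [-0.016, 1.0, 0.003, 0.009]
ft_force: [-0.5, 0.2, -0.9]
grip_width: 0.0599
```

Run:
```python
from h import *
from workcell import *
o=st()
c=camera("top");np.savez("top10.npz",**c);cv2.imwrite("pics/top10.png",c["pixels"][...,::-1])
s=camera("side");np.savez("side10.npz",**s);cv2.imwrite("pics/side10.png",s["pixels"][...,::-1])
W=cloud(c)
```

```text
t 45.28 p [371.6  95.9 231.3] yaw -178.16 zax [ 0.018  0.005 -1.   ] f [-0.5  0.2 -0.9] tq [0.03 0.01 0.06] w 59.9
```

View pics/top10.png

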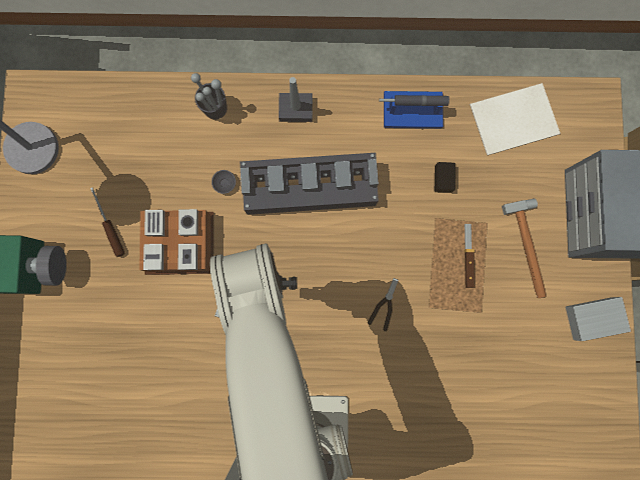

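View pics/side10.png

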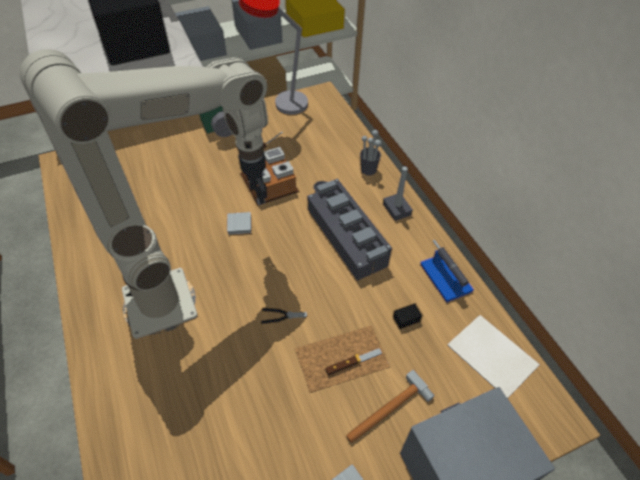

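Run:
```python
from h import *
c=dict(np.load("top10.npz"));W=cloud(c)*1000
r=findbar(c,432,486,218,305,.003)
for q in r: print(q)
h=np.array(r[0][0][0]);b=np.array(r[1][0][0]); d=(b-h)/np.linalg.norm(b-h); print("yaw",np.degrees(np.arctan2(d[1],d[0])))
org=h+35*d; tipp=b+35*d*0+ d*35; 
tp=org+85*d; heel=org-45*d
# mat from initial corner pixels
M0=np.array([435.8,-386.8]); my=np.radians(-4.0)
f=lambda p:np.round([np.cos(my)*(p-M0)[0]+np.sin(my)*(p-M0)[1],-np.sin(my)*(p-M0)[0]+np.cos(my)*(p-M0)[1]],1)
print("org",org,"tip in mat",f(tp),"heel",f(heel),"end",f(org-85*d))
for n,(u,v) in dict(h1=(470,260),h2=(470,280),bl=(468,235)).items(): print(n,np.nanmedian(W[v-4:v+5,u-2:u+3,2]))
for n,(u0,u1,v0,v1) in dict(b=(146,161,212,233),a=(181,197,211,231),d=(146,160,246,268),c=(180,195,246,267)).items():
    P=W[v0:v1,u0:u1].reshape(-1,3);P=P[~np.isnan(P[:,2])]; P=P[(P[:,2]>88)&(P[:,2]<108)]
    A=np.c_[P[:,:2]-P[:,:2].mean(0),np.ones(len(P))]; k=np.linalg.lstsq(A,P[:,2],rcond=None)[0]
    print(n,"top z %.1f tilt %s"%(k[2],np.round(k[:2],3)))
a=np.load("top0.npz")["pixels"].astype(int); e=c["pixels"].astype(int)
hsv=cv2.cvtColor(c["pixels"],cv2.COLOR_RGB2HSV)
for n,(u0,u1,v0,v1) in dict(charcoal=(430,462,155,198),dish=(208,240,165,200),hammer=(498,550,193,300),file=(88,130,183,262),pliers=(362,402,274,335)).items():
    print(n,"diff px",(np.abs(a[v0:v1,u0:u1]-e[v0:v1,u0:u1]).sum(2)>90).sum())
cv2.imwrite("pics/matbar.png",cv2.resize(c["pixels"][210:320,420:500,::-1],None,fx=5,fy=5))
```

```text
(((421.1649475097656, -412.9183654785156), (26.163734436035156, 92.24739837646484), 88.8405532836914), array([ 420.36514, -411.1084 ], dtype=float32), 320, (np.int64(465), np.int64(475), np.int64(252), np.int64(287)))
(((511.13983154296875, -413.53497314453125), (15.947376251220703, 64.70375061035156), 88.84058380126953), array([ 510.04388, -412.60565], dtype=float32), 157, (np.int64(465), np.int64(471), np.int64(224), np.int64(248)))
yaw -0.3926480616937712
org [ 456.16412565 -413.15821865] tip in mat [107.  -19.5] heel [-22.8 -27.7] end [-62.7 -30.2]
h1 21.556104928335262
h2 21.529972274500597
bl 7.762625156648717
b top z 96.9 tilt [-0.007 -0.039]
a top z 96.8 tilt [-0.012 -0.021]
d top z 97.3 tilt [-0.01  -0.045]
c top z 96.9 tilt [ 0.011 -0.012]
charcoal diff px 0
dish diff px 0
hammer diff px 0
file diff px 0
pliers diff px 1701
```

View pics/matbar.png

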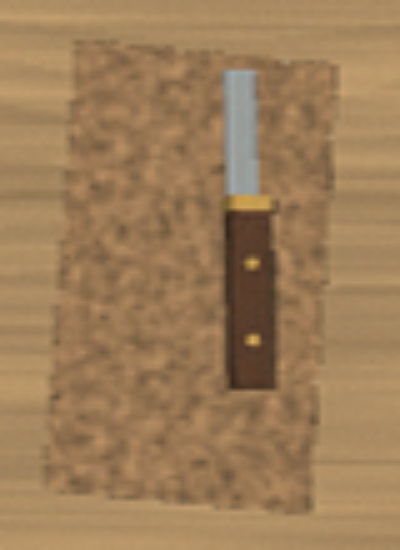

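Run:
```python
from workcell import *
print(get_obs()["joint_vel"].round(3)); print(job_done())
```

```text
[ 0.039  0.031  0.008 -0.009  0.006  0.005]
the job is handed in; nothing more can be done
None
```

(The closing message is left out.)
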